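# Load the vial carousel and index it three clicks to the needle

### The arm

A 7-joint arm with a two-finger parallel gripper is mounted at the origin on the work surface. World frame = base frame: x ahead of the robot, y to its left, z up, the work surface at z = 0. Lengths are in mm, angles in rad, forces in N, time in s.
With the tool pointing down it reaches from about 400 to 925 mm from the base axis. Payload 4.1 kg.
Tool frame: the origin (TCP) lies at the very end of the fingers, on their centre line; the grasp point (between the pads) lies 19 mm behind it; x points along the fingers, z is the direction in which the jaws open and shut, and the axes are right-handed (so a half turn about x gives the same grasp; the last joint's range is limited). The gripper opens to 85 mm and grips with 20 to 120 N. Pads are 22 mm wide; open, the fingers measure 114 mm over their backs; the gripper's body (76 mm by 85 mm) begins 54 mm behind the grasp point. The pads swing forward as they close: fully open they stand 13 mm farther back than shut.
Start: joints at [-1.331, 0.398, 0.045, 1.537, -0.019, 1.207, -0.051], TCP at [216.011, 613.093, 231.347] pointing down, gripper open.
Joint ranges: [-2.82, 2.82], [-0.49, 2.23], [-1.37, 1.46], [0, 2.46], [-1.36, 4.5], [0.23, 2], [-2.94, 2.94]. Speed limits (rad/s): [2.57, 2.57, 3.14, 3.14, 3.14, 3.14, 3.14].

### API

Orientations are given as a unit quaternion [x, y, z, w].
In Python, from station import * gives the robot as it stands.
- The arm moves only by the tool send_rows, never from a script. Its argument "increments" is a list of rows, each an object with "xyz": the shift along the tool's x, y, z in cm, a list of three; "turn": the turn, a rotation vector about the tool's x, y, z in degrees, a list of three; "claw": the finger opening in cm, from 0 to 8.54. In form: [{"xyz": [x, y, z], "turn": [wx, wy, wz], "claw": claw}, ...]. A call has 1 to 10 rows; each row is the pose to reach, as a shift and turn from the pose measured when the call began, along the tool's axes at that moment; what a row does not reach only later rows make up. A row lasts 1/10 s, in which the tool goes at most 50 mm and 8.59 degrees, less where a joint would pass 70% of its speed; a pose out of reach is approached as far as the arm can. A call with a gripper value outside its range is refused whole. The fingers move at their own pace and stop on an object; "force" is the grip in N (left out, the last holds). Time passes only in rows, so rows that repeat a pose let the fingers close. It gives the time, the measured TCP pose, the force and the opening at its end, in the units of the state.
- state(): the state, without advancing time (a new reading comes with each control period).
- capture(name): name is "scene" or "top"; returns a dict with "img" (480x640x3 uint8, red, green, blue), "K" (3x3 intrinsics, pixels), "D" ([k1, k2, p1, p2, k3] as OpenCV has them; the pictures are not rectified), "R" (3x3) and "t" (3): a world point X has camera coordinates R X + t. Camera axes: x right, y down, z forward; pixel columns grow to the right and rows downward; lengths in mm; the calibration is good to about 2 mm. A picture is of the moment at which its call begins. There is no depth.
- finish_job(): hands the job in, once; it reports no verdict.
Trained networks look in the newest picture that a camera, given by its name, has taken for a name from the list of things; names that differ only in an ending like _2 or _b are one class to them, and where a whole thing is asked for, a point or a joint stands for the part that bears it (a point fixed in the world has none). Each returns a list of dicts, best first, with "p" (0 to 1); they miss things now and then, are a little off and sometimes report something else, mostly with a low value. They report only what shows in the picture. A call takes as long as a camera call.
- outline_of(label, camera): "region" (480x640 bool, what is visible of it) and "pixel" ([column, row] in pixels, amid what is visible of it).
The state is a dict: "t": time; "joint_pos": joint angles; "joint_velocities": joint speeds; "joint_efforts": joint torques, N m; "eef_pos": TCP position; "ee_rot": TCP orientation; "wrist_force": force on the tool from outside, world axes, zero at the start; "ft_torque": the same for the moment, N m; "gripper_width": finger opening in mm.
Only numpy, scipy, OpenCV 4.12 (cv2) and the standard library are available. Lean on these libraries where they do the work, as an engineer would, in place of code of your own. Each camera call takes 0.05 s, during which the arm holds its last target.

### The job

Take the tall vial out of the metal block, set it down gently, upright and fully home, in the one empty cup of the carousel, and let go of it. Then slowly turn the carousel's black bar knob clockwise (seen from above), counting three clicks, to its third stop, where the vial stands under the needle, without turning on to the fourth. Finish while still gripping the knob there, keeping it still, and leave everything else on the table where it is.

Things in the scene. Friction and masses are not known exactly. Their poses are not given: they have to be found in the camera images.
- tall_vial: The only tall vial: amber glass, 22.5 mm in diameter, 75 mm tall with its crimped aluminium cap (20 mm wide, top 10 mm, above a 4 mm narrower neck), 20 to 60 g. Origin at the centre of its underside, z up. It starts upright in one of the block's three holes, underside 7 mm above the table (its lowest 18 mm in the hole).
- rack: Fixed aluminium block 60 x 220 x 25 mm (its x, y, z), turned about the vertical, origin at the centre of its underside. Three holes, 25.5 mm wide and 18 mm deep, at y = -75, 0, +75 mm hold the tall vial and two short ones in any order. Close the fingers along the block's x, on the glass.
- sampler: Fixed white drum, 250 mm across, 30 mm high, origin under its centre, on the turning axis. On it a turntable, top 38 mm high, with five black cups on a 90 mm radius circle, 72 degrees apart; four hold short vials that belong there (tops 87 mm high). Grey needle tower at its edge, 150 mm from the axis, 155 mm high; its arm reaches in to 80 mm from the axis, 143 mm above the table.
- free_cup (a point): Centre of the inner floor of the one empty cup, 41 mm above the table and 90 mm from the axis; travels with the turntable. Cup 26 mm wide inside, flaring to 35 mm (42 mm outside) at the rim, 27 mm above this floor (68 mm above the table). The next cups are 106 mm away: the fingers have room on either side along the circle (at right angles to the line to the axis).
- needle (a point): Tip of the needle under the tower's arm, 127 mm above the table and 90 mm from the axis. It is 72 degrees clockwise of the empty cup at the start; the seated vial (top 116 mm above the table) passes below it.
- index_knob: Black bar knob on the carousel's spindle, fixed to the turntable and turning with it: a bar 56 mm long (its x) x 14 mm wide (its y) x 30 mm high, from 105 to 135 mm above the table. Origin at the centre of its underside, on the vertical turning axis; z up. Below it is only the 22 mm spindle. Pinch it from above across its 14 mm width.
- carousel (a joint): Angle of turntable and knob, rad, growing clockwise seen from above. Starts in the detent at 0; stops every 24 degrees: first 0.419, second 0.838, third 1.257, fourth 1.676. A sprung ball draws it into each stop: leaving one takes 0.1 to 0.2 N m, easing off towards half way, then it pulls into the next. A damper steadies it (0.25 N m at 1 rad/s): turn slowly. Range -0.05 to 2.14.
- short_vial_a: Bystander: short amber vial 22.5 mm in diameter, 46 mm tall, in another hole of the block. Origin at the centre of its underside.
- short_vial_b: Bystander: the other short vial, the same.
- cap_jar: Bystander: white jar 56 mm in diameter, 55 mm tall. Origin at the centre of its underside.
- solvent_bottle: Bystander: amber bottle 70 mm in diameter, 140 mm tall. Origin at the centre of its underside.
- beaker: Bystander: glass beaker 68 mm in diameter, 85 mm tall. Origin at the centre of its underside.
- screwdriver: Bystander: screwdriver lying on the table along its x, near the robot. Origin at its middle underside.
- wrench: Bystander: steel wrench lying on the table along its x, beyond the carousel. Origin at its middle underside.

How it is judged:
By the outcome, as a careful person would: the job done as asked, in the order asked, and still so for the second after the job is handed in, while the arm keeps its last pose, push and grip.
It also fails if it takes over 61 s, if anything falls off the work surface, if the arm or the gripper's body presses on something with over 40 N, if the wrist force passes 120 N, or if a joint passes its speed limit or range.

## Working session

There is one attempt and no reset: what is moved stays moved. The work goes in short steps, Python scripts to look and compute and a tool call to move; the robot and the scene stay as the last step left them, time stands still between calls to the robot, and variables do not carry over. Pictures are saved under pics/ and viewed, and the job is handed in when it is done.

Besides the shell and the picture viewer there is one more tool, called after "Call:" as a command line: name --argument value ..., lists and objects as JSON in quotes. send_rows: Moves the arm, as the interface text tells. Its arguments: {"type":"object","properties":{"increments":{"type":"array"},"force":{"type":"number"}},"required":["increments"]}

```bash
ls; mkdir -p pics
python3 - <<'E'
from station import *
import cv2,numpy as np
s=state(); print(s)
for c in("scene","top"):
    d=capture(c); cv2.imwrite(f"pics/{c}0.png",d["img"][:,:,::-1])
    print(c,d["K"],d["D"],d["R"],d["t"], "campos",-np.array(d["R"]).T@np.array(d["t"]))
E
```

```text
pics
{'t': 0.0, 'joint_pos': array([-1.33102498,  0.39919245,  0.04505339,  1.53786838, -0.01871082,
        1.20689461, -0.05068734]), 'joint_velocities': array([ 0.00019792,  0.00105623,  0.00055596,  0.00038222, -0.00144861,
       -0.00016027,  0.00084064]), 'joint_efforts': array([-5.57139920e-04, -4.75110054e+01,  1.36431489e+00, -2.54224420e+01,
        1.14905904e-02,  9.11728246e-03, -5.78363469e-06]), 'eef_pos': array([215.79226107, 612.46917429, 230.26873172]), 'ee_rot': array([-0.40901905,  0.57764317,  0.40815173,  0.57657952]), 'wrist_force': array([ 0.60013479, -0.44264044,  0.19534517]), 'ft_torque': array([ 0.0016327 , -0.01848759, -0.00276037]), 'gripper_width': 85.53079171142366}
scene [[473.24914737   0.         324.95745707]
 [  0.         473.24914737 241.92699612]
 [  0.           0.           1.        ]] [-0.11362438  0.          0.          0.          0.        ] [[-0.24606122  0.96922004  0.00814842]
 [ 0.71141003  0.18630656 -0.67763237]
 [-0.65829298 -0.16094218 -0.73535568]] [  97.26668674 -314.65645665 1367.65579109] campos [1148.10152259  184.46324554  791.69947698]
top [[596.77618782   0.         314.84991907]
 [  0.         596.77618782 241.36444192]
 [  0.           0.           1.        ]] [-0.06849631  0.          0.          0.          0.        ] [[-0.00551743 -0.99986136 -0.0157103 ]
 [-0.98914998  0.00776341 -0.14670393]
 [ 0.14680556  0.01473042 -0.98905568]] [  54.26534457  529.59950224 1309.73306673] campos [ 331.87664868   30.85341028 1373.94578627]
```

View pics/scene0.png

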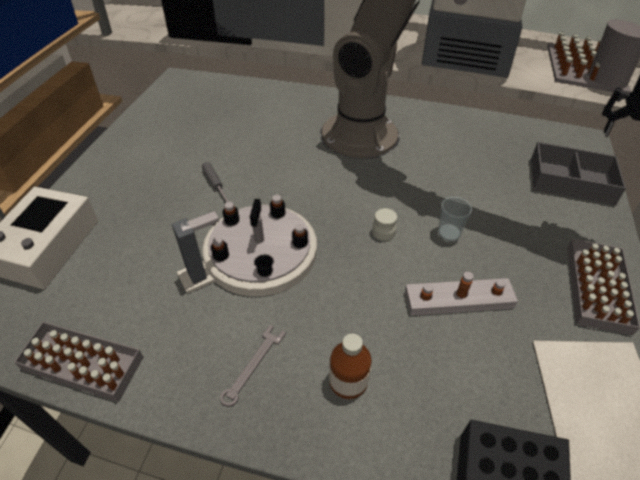

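View pics/top0.png

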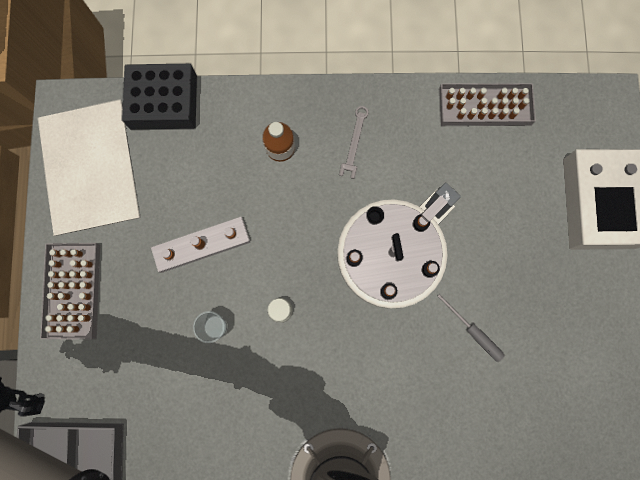

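Run:
```python
from station import *
import cv2,numpy as np,pickle
out={}
for c in("scene","top"):
    d=capture(c); out[c]=d; vis=d["img"][:,:,::-1].copy()
    for l in("tall_vial","rack","sampler","free_cup","index_knob","needle"):
        r=outline_of(l,c); out[c,l]=r
        print(c,l,[(round(q["p"],2),np.round(q["pixel"],1).tolist(),int(q["region"].sum())) for q in r[:3]])
        if r:
            cs,_=cv2.findContours(r[0]["region"].astype(np.uint8),0,1); cv2.drawContours(vis,cs,-1,(0,255,0),1)
    x0=(130,150) if c=="scene" else (140,150)
    v=vis[150:320,140:540]; cv2.imwrite(f"pics/{c}_m.png",cv2.resize(v,None,fx=2,fy=2,interpolation=0))
pickle.dump(out,open("m.pkl","wb"))
```

```text
scene tall_vial [(0.72, [462.0, 287.0], 285), (0.54, [448.9, 219.4], 1066), (0.44, [427.0, 291.7], 184)]
scene rack [(0.91, [455.5, 301.1], 2741)]
scene sampler [(0.85, [248.5, 249.3], 10310)]
scene free_cup [(0.67, [256.9, 245.5], 6643)]
scene index_knob [(0.46, [255.5, 215.1], 232)]
scene needle [(0.92, [249.2, 248.5], 10424)]
top tall_vial [(0.63, [198.9, 244.0], 141)]
top rack [(0.86, [200.1, 248.4], 2247)]
top sampler [(0.72, [196.8, 240.3], 123), (0.57, [395.7, 250.3], 10305), (0.19, [353.8, 141.1], 633)]
top free_cup [(0.78, [394.2, 250.1], 7651)]
top index_knob [(0.77, [395.2, 246.1], 191)]
top needle [(0.72, [397.5, 250.6], 10246)]
```

View pics/scene_m.png

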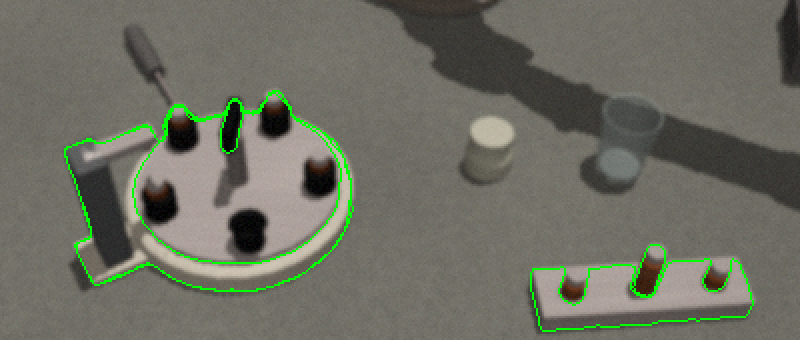

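View pics/top_m.png

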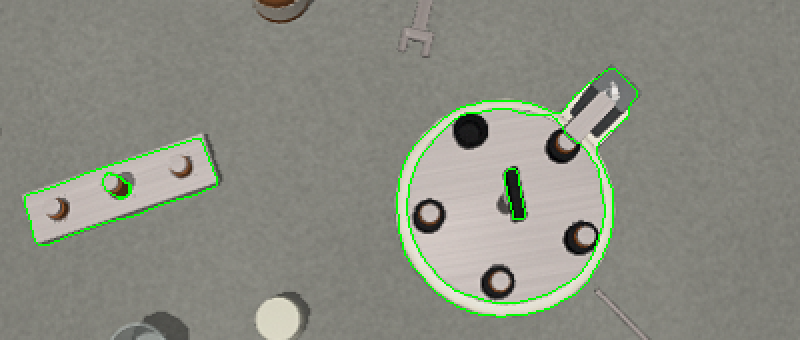

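```bash
cat > h.py <<'E'
import cv2,numpy as np
from scipy.optimize import least_squares
def proj(d,P):
    R=np.array(d["R"]);rv=cv2.Rodrigues(R)[0]
    return cv2.projectPoints(np.array(P,float).reshape(-1,3),rv,np.array(d["t"],float),np.array(d["K"]),np.array(d["D"]))[0].reshape(-1,2)
def back(d,px,z):
    u=cv2.undistortPoints(np.array(px,float).reshape(-1,1,2),np.array(d["K"]),np.array(d["D"])).reshape(-1,2)
    R=np.array(d["R"]);c=-R.T@np.array(d["t"]); r=np.c_[u,np.ones(len(u))]@R
    return c+r*((z-c[2])/r[:,2])[:,None]
def hullres(d,P,pts):
    h=cv2.convexHull(proj(d,P).astype(np.float32))
    return np.array([cv2.pointPolygonTest(h,(float(a),float(b)),True) for a,b in pts])
def contour(m):
    cs,_=cv2.findContours(m.astype(np.uint8),0,cv2.CHAIN_APPROX_NONE)
    return max(cs,key=len).reshape(-1,2)
def box(x,y,a,lx,ly,z0,z1):
    c,s=np.cos(a),np.sin(a)
    return [[x+c*i*lx/2-s*j*ly/2,y+s*i*lx/2+c*j*ly/2,z] for i in(-1,1) for j in(-1,1) for z in(z0,z1)]
def cyl(x,y,r,z0,z1,n=60):
    t=np.linspace(0,2*np.pi,n,endpoint=False)
    return [[x+r*np.cos(k),y+r*np.sin(k),z] for k in t for z in(z0,z1)]
def fit(obs,model,p0,off=0.5):
    # signed dist: mask contour pixel centres lie inside by ~off
    f=lambda p:np.concatenate([hullres(d,model(p),pts)-off for d,pts in obs])
    sc=np.array([10,10]+[.1]*(len(p0)-2))[:len(p0)]
    r=least_squares(lambda q:f(np.array(q)*sc),np.array(p0)/sc,loss="soft_l1",f_scale=0.7,diff_step=1e-3)
    return r.x*sc,np.median(abs(r.fun))
E
python3 - <<'E'
from h import *
import pickle
o=pickle.load(open("m.pkl","rb"))
S,T=o["scene"],o["top"]
cn=lambda c,l,i=0:contour(o[c,l][i]["region"])
print("vial guess",back(T,[198.9,241],82),back(S,[466,275],82))
print("cup guess",back(T,[375,215],68),back(S,[264,262],68))
kg=back(T,[395.2,246],120)[0];print("knob guess",kg,back(S,[255.5,213],120))
for name,obs in(("both",[(S,cn("scene","rack")),(T,cn("top","rack"))]),("S",[(S,cn("scene","rack"))]),("T",[(T,cn("top","rack"))])):
    c0=back(T,[199,244],25)[0]
    print("rack",name,fit(obs,lambda p:box(p[0],p[1],p[2],60,220,0,25),[c0[0],c0[1],-0.3]))
kn=[(S,cn("scene","index_knob")),(T,cn("top","index_knob"))]
for name,obs in(("both",kn),("S",kn[:1]),("T",kn[1:])):
    print("knob",name,fit(obs,lambda p:box(p[0],p[1],p[2],56,14,105,135),[kg[0],kg[1],0.1]))
sp=[(S,cn("scene","sampler")),(T,cn("top","needle"))]
def filt(d,pts): # drop points off the drum edge: tower, vials
    return pts
for name,obs in(("both",sp),("S",sp[:1]),("T",sp[1:])):
    print("drum",name,fit(obs,lambda p:cyl(p[0],p[1],125,0,30),[kg[0],kg[1]]))
vt=[(S,cn("scene","tall_vial")),(T,cn("top","tall_vial"))]
vg=back(T,[198.9,241],82)[0]
m=lambda p:cyl(p[0],p[1],11.25,25,68)+cyl(p[0],p[1],10,72,82)
for name,obs in(("both",vt),("S",vt[:1]),("T",vt[1:])):
    print("vial",name,fit(obs,m,[vg[0],vg[1]]))
E
```

```text
vial guess [[526.45498081 305.38388011  82.        ]] [[528.03342781 315.58697244  82.        ]]
cup guess [[583.98042393 -83.89573961  68.        ]] [[584.15473685 -78.57660221  68.        ]]
knob guess [ 506.72738932 -120.78437344  120.        ] [[ 504.74838172 -119.99340203  120.        ]]
rack both (array([5.27728388e+02, 3.18626335e+02, 3.21436095e-01]), np.float64(0.5014869941509569))
rack S (array([5.28246185e+02, 3.19261050e+02, 3.23886024e-01]), np.float64(0.6498421052451857))
rack T (array([5.27338993e+02, 3.17674456e+02, 3.18358967e-01]), np.float64(0.33697220115127896))
knob both (array([ 5.03357771e+02, -1.22385646e+02,  1.83344965e-01]), np.float64(0.8588556827519082))
knob S (array([ 5.03203581e+02, -1.20568564e+02,  1.97329091e-01]), np.float64(0.43013180878226775))
knob T (array([ 5.05897899e+02, -1.24175033e+02,  1.60956728e-01]), np.float64(0.5953220221925116))
drum both (array([ 504.78050461, -126.94442627]), np.float64(1.3779155386853668))
drum S (array([ 508.77952456, -144.30235509]), np.float64(6.32484163917994))
drum T (array([ 504.73790947, -125.51539074]), np.float64(0.6582875909268185))
vial both (array([529.37804311, 318.74532913]), np.float64(0.4599184098675583))
vial S (array([528.88348369, 319.42404001]), np.float64(0.24849073029055807))
vial T (array([527.57818495, 313.88064437]), np.float64(0.3147635155252867))
```

Run:
```python
from h import *
import pickle
o=pickle.load(open("m.pkl","rb"))
S,T=o["scene"],o["top"]
a=cv2.resize(S["img"][185:305,190:330,::-1],None,fx=5.5,fy=5,interpolation=cv2.INTER_CUBIC);cv2.imwrite("pics/z1.png",a)
a=cv2.resize(T["img"][190:310,330:465,::-1],None,fx=5,fy=5,interpolation=cv2.INTER_CUBIC);cv2.imwrite("pics/z2.png",a)
```

```text
(no output)
```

View pics/z1.png

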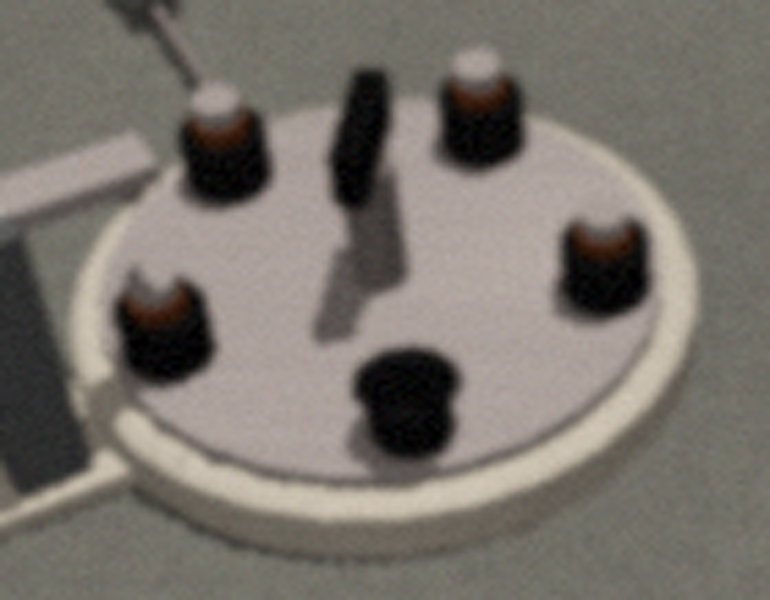

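View pics/z2.png

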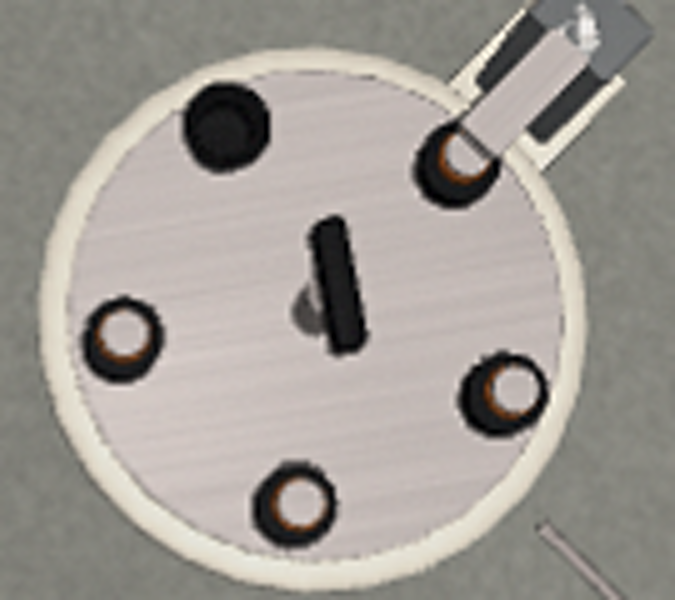

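Run:
```python
from h import *
import pickle
o=pickle.load(open("m.pkl","rb"))
S,T=o["scene"],o["top"]
tp=lambda p:[(p[0]+.5)/5-.5+330,(p[1]+.5)/5-.5+190]
sp=lambda p:[(p[0]+.5)/5.5-.5+190,(p[1]+.5)/5-.5+185]
pts=[(T,tp((124,337)),1,87),(T,tp((300,503)),2,87),(T,tp((515,392)),3,87),(T,tp((228,122)),0,68),
(S,sp((408,383)),0,68),(S,sp((477,61)),2,87),(S,sp((216,97)),3,87)]
for sel in("both","T","S"):
    P=[p for p in pts if sel=="both" or p[0] is (T if sel=="T" else S)]
    W=np.array([back(d,px,z)[0][:2] for d,px,k,z in P]);K=np.array([k for _,_,k,_ in P])
    def f(q):
        a=q[2]+K*2*np.pi/5
        return (np.c_[q[0]+90*np.cos(a),q[1]+90*np.sin(a)]-W).ravel()
    r=least_squares(f,[505,-124,0.5],x_scale=[1,1,.01],loss="soft_l1")
    q=r.x;print(sel,q,"free cup",q[:2]+90*np.array([np.cos(q[2]),np.sin(q[2])]));print(np.round(f(q).reshape(-1,2),1).tolist())
# drum edge with tower excluded, scene: use only lower points
kn=contour(o["scene","sampler"][0]["region"]);kn=kn[(kn[:,0]>225)&(kn[:,1]>230)]
kt=contour(o["top","needle"][0]["region"]);kt=kt[~((kt[:,0]>410)&(kt[:,1]<235))]
for n,ob in(("S",[(S,kn)]),("T",[(T,kt)]),("both",[(S,kn),(T,kt)])):
    print("drum",n,fit(ob,lambda p:cyl(p[0],p[1],125,0,30),[505,-124]))
```

```text
both [ 5.02642512e+02 -1.23642560e+02  4.71979755e-01] free cup [582.8028065  -82.72401653]
[[0.6, 0.9], [-1.6, 0.7], [-0.7, 0.8], [-3.4, 1.7], [0.5, -3.0], [1.3, -1.7], [0.9, -2.3]]
T [ 5.03936886e+02 -1.24722662e+02  4.67854379e-01] free cup [584.26530237 -84.1351569 ]
[[2.2, -0.1], [-0.2, 0.0], [0.2, -0.1], [-2.0, 0.3]]
S [ 5.01684426e+02 -1.21230754e+02  4.76700568e-01] free cup [581.6506588  -79.93424633]
[[-0.6, -0.2], [0.3, 0.3], [0.3, -0.1]]
drum S (array([ 502.09152159, -123.69852204]), np.float64(0.29113671608344693))
drum T (array([ 503.8953931 , -124.60539029]), np.float64(0.41613347206244367))
drum both (array([ 503.43810269, -124.33813166]), np.float64(0.4250854153885043))
```

```bash
cat >> h.py <<'E'
from scipy.spatial.transform import Rotation as Ro
def down(yaw):
    # tool x=-Z, tool z=(cos yaw, sin yaw,0)
    x=np.array([0,0,-1.]);z=np.array([np.cos(yaw),np.sin(yaw),0]);return Ro.from_matrix(np.c_[x,np.cross(z,x),z])
def yawof(s):
    M=Ro.from_quat(s["ee_rot"]).as_matrix();return np.arctan2(M[1,2],M[0,2]),M
def rel(s,p,yaw):
    R=Ro.from_quat(s["ee_rot"]);yc,_=yawof(s)
    # choose the half turn
    while yaw-yc>np.pi/2: yaw-=np.pi
    while yaw-yc<-np.pi/2: yaw+=np.pi
    return R.inv().apply(np.array(p)-s["eef_pos"])/10, np.degrees((R.inv()*down(yaw)).as_rotvec()),yaw
def show(s):
    y,M=yawof(s);print("t",round(s["t"],2),"p",np.round(s["eef_pos"],1),"yaw",round(y,3),"tilt",np.round(M[:2,0],3),"q",np.round(s["joint_pos"],2),"w",round(s["gripper_width"],1),"F",np.round(s["wrist_force"],1),"T",np.round(s["ft_torque"],2))
E
python3 - <<'E'
from h import *
from station import *
s=state();show(s)
print(rel(s,[528,318.6,200],0.321))
E
```

```text
t 0.8 p [216.  613.1 231.4] yaw 1.232 tilt [0. 0.] q [-1.33  0.4   0.05  1.54 -0.02  1.21 -0.05] w 85.3 F [-0.3  0.2  0.6] T [-0.02 -0.01  0.04]
(array([  3.13449563, -39.21059953, -17.41085481]), array([ 5.22004842e+01,  9.70860319e-03, -3.63854994e-03]), 0.321)
```

Call:
send_rows --increments '[{"xyz":[1.5,-4,-1.8],"turn":[6,0,0],"claw":8.5},{"xyz":[2.5,-8,-3.6],"turn":[12,0,0],"claw":8.5},{"xyz":[3.5,-12,-5.4],"turn":[18,0,0],"claw":8.5},{"xyz":[4.5,-16,-7.2],"turn":[24,0,0],"claw":8.5},{"xyz":[5.5,-20,-9],"turn":[30,0,0],"claw":8.5},{"xyz":[6.5,-24,-10.8],"turn":[36,0,0],"claw":8.5},{"xyz":[7,-28,-12.5],"turn":[42,0,0],"claw":8.5},{"xyz":[7.5,-32,-14.3],"turn":[46,0,0],"claw":8.5},{"xyz":[8.1,-36,-16],"turn":[50,0,0],"claw":8.5},{"xyz":[8.1,-39.2,-17.4],"turn":[52.2,0,0],"claw":8.5}]'

```text
t: 1.8
eef_pos: [529.4, 316.0, 149.8]
ee_rot: [-0.112, 0.698, 0.111, 0.698]
wrist_force: [0.3, 0.2, -0.1]
gripper_width: 85.0
```

Run:
```python
from h import *
from station import *
s=state();show(s)
for c in("scene","top"):
    d=capture(c);v=d["img"][:,:,::-1].copy()
    s=state();tcp=s["eef_pos"];show(s)
    p=proj(d,[tcp,[528,318.6,82],[528,318.6,25]])
    print(c,p)
    for q in p: cv2.drawMarker(v,tuple(int(round(k)) for k in q),(0,255,0),0,5,1)
    x,y=p[1].astype(int); v=v[y-70:y+70,x-90:x+90]
    cv2.imwrite(f"pics/{c}1.png",cv2.resize(v,None,fx=4,fy=4,interpolation=cv2.INTER_CUBIC))
print(rel(s,[528,318.6,39],0.321))
```

```text
t 1.8 p [529.4 316.  149.8] yaw 0.317 tilt [-0.    -0.001] q [-0.87  0.43  0.35  1.72 -0.17  1.02 -0.15] w 85.0 F [ 0.3  0.2 -0.1] T [ 0.    0.01 -0.01]
t 1.85 p [534.8 309.9 150.5] yaw 0.309 tilt [ 0.005 -0.005] q [-0.87  0.43  0.36  1.72 -0.16  1.02 -0.15] w 84.9 F [ 4.4 -3.7  1.3] T [-0.24 -0.33  0.04]
scene [[471.21280807 253.69248573]
 [467.54577298 275.28564342]
 [461.05273313 292.84239027]]
t 1.9 p [532.7 312.2 150.6] yaw 0.311 tilt [ 0.004 -0.003] q [-0.87  0.43  0.36  1.72 -0.17  1.02 -0.15] w 85.0 F [-0.4  0.1 -0.5] T [-0.02 -0.    0.02]
top [[188.93661657 233.23245523]
 [192.9666298  240.35303472]
 [198.3531327  244.03490706]]
(array([11.15928648,  0.80205215, -0.27764145]), array([-0.58473751,  0.13210025,  0.24674241]), 0.321)
```

View pics/scene1.png

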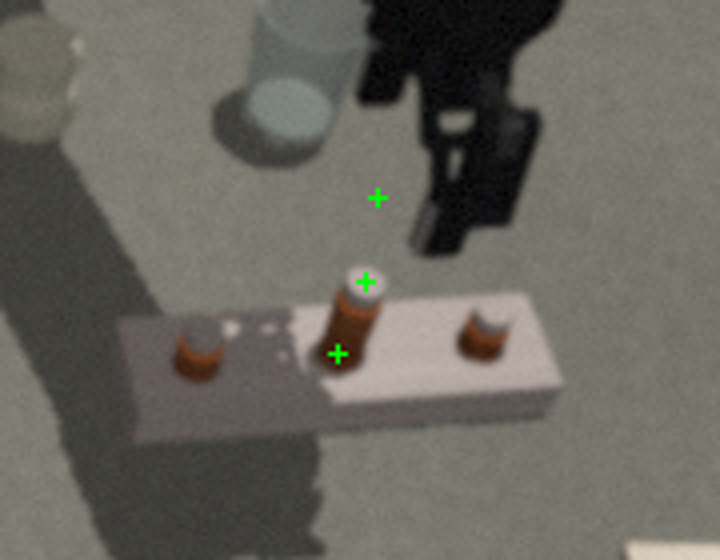

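View pics/top1.png

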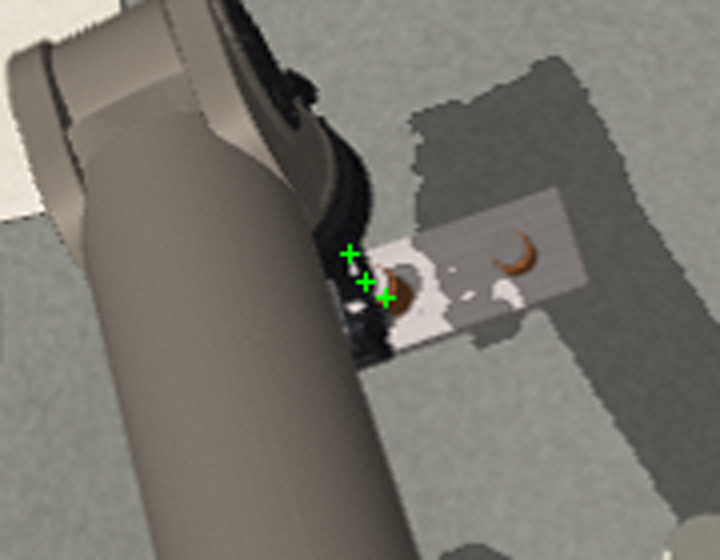

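Run:
```python
from h import *
from station import *
import pickle
o=pickle.load(open("m.pkl","rb"));T=o["top"]
a=cv2.resize(T["img"][205:285,140:260,::-1],None,fx=6,fy=6,interpolation=cv2.INTER_CUBIC);cv2.imwrite("pics/z3.png",a)
a=cv2.resize(o["scene"]["img"][255:325,395:525,::-1],None,fx=6,fy=6,interpolation=cv2.INTER_CUBIC);cv2.imwrite("pics/z4.png",a)
capture("scene");show(state());capture("top");show(state())
```

```text
t 1.95 p [530.3 315.5 150.5] yaw 0.315 tilt [ 0.001 -0.001] q [-0.87  0.43  0.35  1.72 -0.17  1.02 -0.15] w 84.7 F [-1.4  0.8 -0.1] T [-0.02 -0.02 -0.01]
t 2.0 p [528.5 318.  150.3] yaw 0.319 tilt [-0.  0.] q [-0.88  0.43  0.35  1.72 -0.17  1.02 -0.15] w 85.1 F [ 0.3  1.2 -0.4] T [ 0.02  0.01 -0.03]
```

View pics/z3.png

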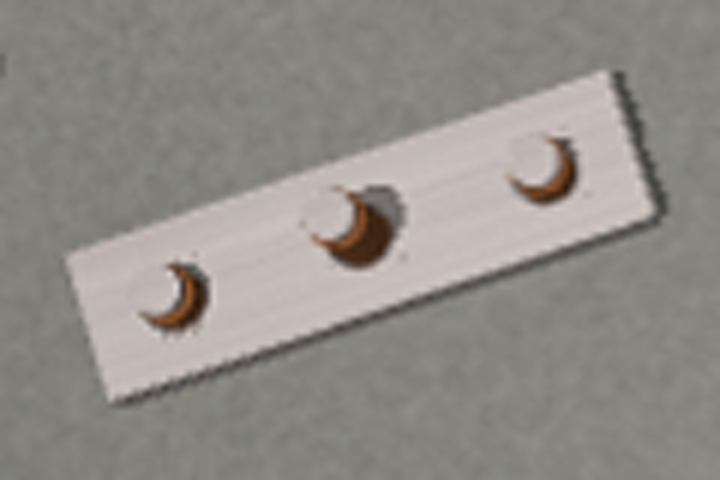

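View pics/z4.png

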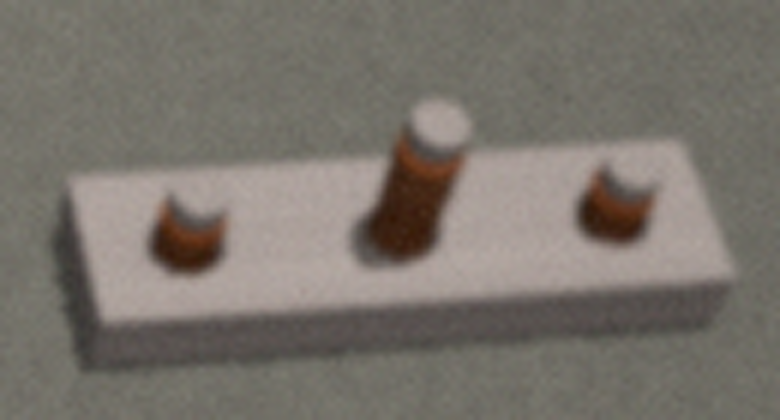

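Run:
```python
from h import *
import pickle
o=pickle.load(open("m.pkl","rb"));T=o["top"];S=o["scene"]
f=lambda P,x,y:(np.array(P)+.5)/6-.5+[x,y]
for d,P,x,y,cap in((T,[(67,255),(610,70),(657,214),(113,402)],140,205,(330,212)),(S,[(70,178),(682,138),(735,275),(98,322)],395,255,(442,124))):
    W=back(d,f(P,x,y),25)[:,:2];print(np.round(W,1).tolist(),"ctr",W.mean(0),"len",np.linalg.norm(W[0]-W[1]),np.linalg.norm(W[1]-W[2]))
    e=W[1]-W[0]+W[2]-W[3];print("yaw of y axis",np.arctan2(e[1],e[0])+np.pi/2, "cap",back(d,f([cap],x,y),82))
```

```text
[[521.7, 429.2], [592.0, 220.4], [535.9, 201.7], [465.0, 409.4]] ctr [528.65064748 315.18428739] len 220.25676783605815 59.18949154125
yaw of y axis 0.3267172132029501 cap [[528.94374964 315.0301201   82.        ]]
[[533.8, 206.6], [462.9, 415.0], [519.3, 432.7], [590.7, 223.7]] ctr [526.68240793 319.49479957] len 220.05140267857956 59.06899196538628
yaw of y axis 3.470260325207567 cap [[527.56512692 319.95246778  82.        ]]
```

Call:
send_rows --increments '[{"xyz":[2,0,0],"turn":[-0.3,0,0],"claw":8.5},{"xyz":[4,0,0],"turn":[-0.3,0,0],"claw":8.5},{"xyz":[6,0,0],"turn":[-0.3,0,0],"claw":8.5},{"xyz":[7.5,0,-0.05],"turn":[-0.3,0,0],"claw":8.5},{"xyz":[9,0,-0.05],"turn":[-0.3,0,0],"claw":8.5},{"xyz":[10.2,-0.05,-0.05],"turn":[-0.3,0,0],"claw":8.5},{"xyz":[11.3,-0.05,-0.05],"turn":[-0.3,0,0],"claw":8.5},{"xyz":[11.3,-0.05,-0.05],"turn":[-0.3,0,0],"claw":8.5},{"xyz":[11.3,-0.05,-0.05],"turn":[-0.3,0,0],"claw":8.5}]'

```text
t: 2.9
eef_pos: [528.4, 317.5, 37.5]
ee_rot: [-0.114, 0.698, 0.114, 0.698]
wrist_force: [-0.6, -0.5, -0.5]
gripper_width: 85.0
```

Run:
```python
from h import *
from station import *
show(state())
for c in("scene","top"):
    d=capture(c);v=d["img"][:,:,::-1].copy()
    x,y=proj(d,[[528,317.4,60]])[0].astype(int); v=v[y-50:y+50,x-65:x+65]
    cv2.imwrite(f"pics/{c}2.png",cv2.resize(v,None,fx=6,fy=6,interpolation=cv2.INTER_CUBIC))
show(state())
```

```text
t 2.9 p [528.4 317.5  37.5] yaw 0.324 tilt [0. 0.] q [-0.84  0.56  0.31  1.8  -0.22  0.81 -0.1 ] w 85.0 F [-0.6 -0.5 -0.5] T [ 0.05 -0.01 -0.05]
t 3.0 p [528.9 317.7  38.1] yaw 0.324 tilt [0.001 0.001] q [-0.84  0.56  0.31  1.8  -0.22  0.81 -0.1 ] w 84.9 F [-0.5 -0.4 -0.1] T [-0.03  0.    0.03]
```

View pics/scene2.png

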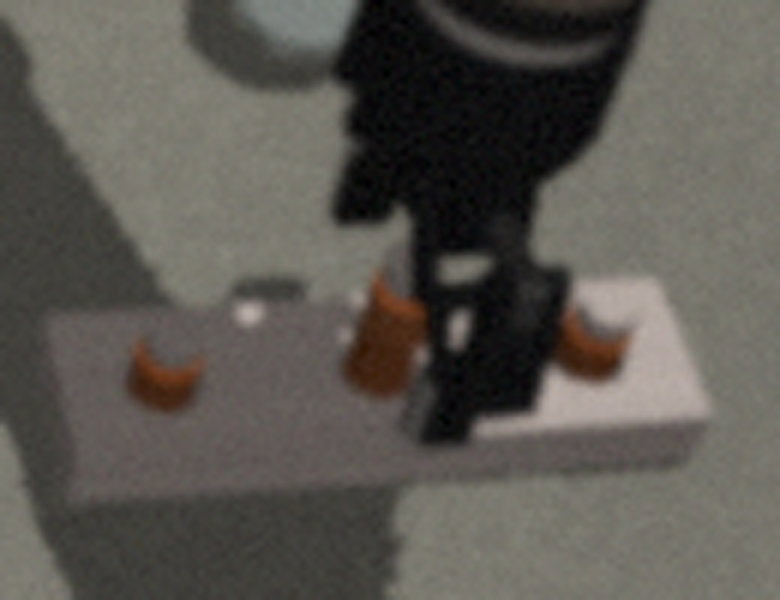

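View pics/top2.png

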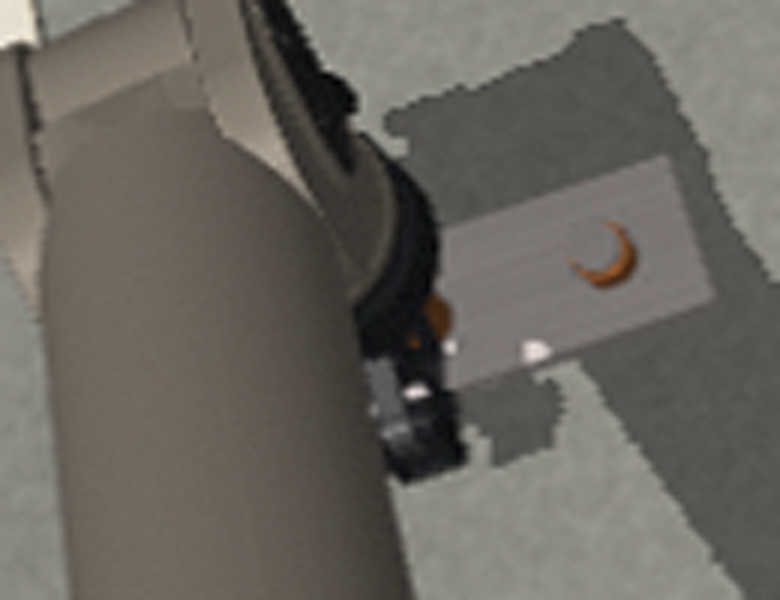

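```bash
cat >> h.py <<'E'
def overlay(d,s,name,z=6,hw=(65,50),back_=13,extra=(),ctr=None):
    M=Ro.from_quat(s["ee_rot"]).as_matrix();p=np.array(s["eef_pos"]);w=s["gripper_width"]/2
    v=d["img"][:,:,::-1].copy()
    x,y=proj(d,[p if ctr is None else ctr])[0].astype(int);x0,y0=max(0,x-hw[0]),max(0,y-hw[1])
    v=cv2.resize(v[y0:y+hw[1],x0:x+hw[0]],None,fx=z,fy=z,interpolation=cv2.INTER_CUBIC)
    g=lambda P:np.round((proj(d,P)-[x0,y0]+.5)*z-.5).astype(np.int32)
    for sg in(-1,1):
        q=[p+M@np.array([-back_-b,a,sg*w]) for a,b in((-11,0),(11,0),(11,20),(-11,20))]
        cv2.polylines(v,[g(q)],True,(0,255,0),1)
    for e,col in extra: cv2.polylines(v,[g(e)],False,col,1)
    cv2.imwrite(name,v)
E
python3 - <<'E'
from h import *
from station import *
for c in("scene","top"):
    d=capture(c);s=state();show(s)
    overlay(d,s,f"pics/{c}3.png",extra=[([[528,317.4,25],[528,317.4,82]],(255,0,0))])
E
```

```text
t 3.05 p [528.9 317.7  38.2] yaw 0.324 tilt [0.001 0.001] q [-0.84  0.56  0.31  1.8  -0.22  0.81 -0.1 ] w 85.3 F [ 0.6 -0.   0.2] T [0.   0.03 0.  ]
t 3.1 p [528.8 317.7  38.2] yaw 0.324 tilt [0.001 0.001] q [-0.84  0.56  0.31  1.8  -0.22  0.81 -0.1 ] w 85.1 F [ 0.2  0.5 -0.5] T [-0.03 -0.03  0.01]
```

View pics/scene3.png

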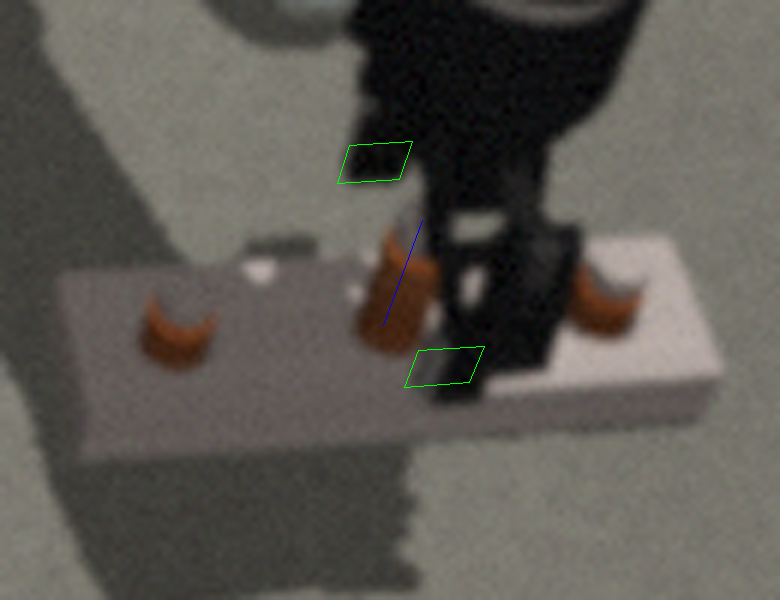

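View pics/top3.png

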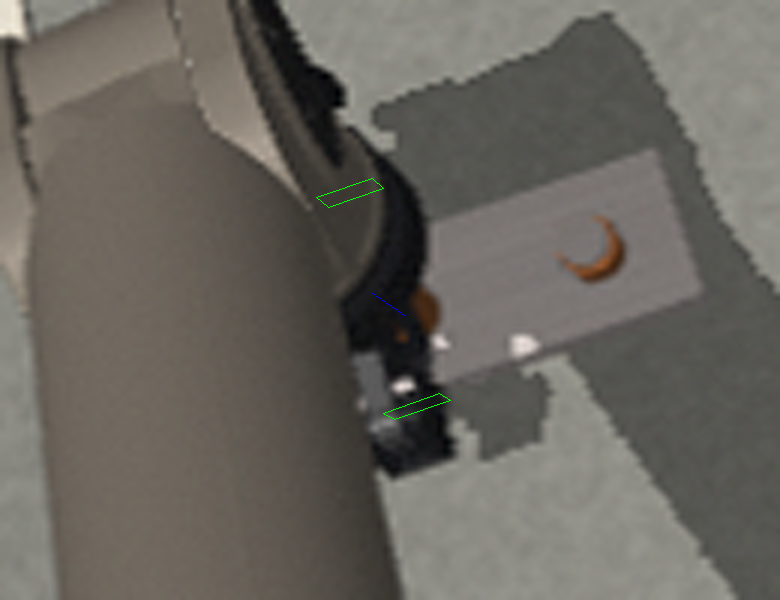

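Call:
send_rows --increments '[{"xyz":[0,0,0],"turn":[0,0,0],"claw":4},{"xyz":[0,0,0],"turn":[0,0,0],"claw":3},{"xyz":[0,0,0],"turn":[0,0,0],"claw":2.6},{"xyz":[0,0,0],"turn":[0,0,0],"claw":2},{"xyz":[0,0,0],"turn":[0,0,0],"claw":1.8},{"xyz":[0,0,0],"turn":[0,0,0],"claw":1.8},{"xyz":[0,0,0],"turn":[0,0,0],"claw":1.8},{"xyz":[0,0,0],"turn":[0,0,0],"claw":1.8},{"xyz":[0,0,0],"turn":[0,0,0],"claw":1.8}]' --force 35

```text
t: 4.0
eef_pos: [528.3, 317.5, 38.1]
ee_rot: [-0.114, 0.698, 0.114, 0.698]
wrist_force: [-3.1, -1.0, 3.4]
gripper_width: 21.0
```

Run:
```python
from h import *
from station import *
show(state())
d=capture("scene");s=state();show(s)
overlay(d,s,f"pics/scene4.png",back_=3,extra=[([[528,317.4,25],[528,317.4,82]],(255,0,0))])
```

```text
t 4.0 p [528.3 317.5  38.1] yaw 0.324 tilt [0.    0.001] q [-0.84  0.56  0.31  1.8  -0.22  0.81 -0.1 ] w 21.0 F [-3.1 -1.   3.4] T [-0.25  0.55 -0.02]
t 4.05 p [528.3 317.5  38.1] yaw 0.324 tilt [0.    0.001] q [-0.84  0.56  0.31  1.8  -0.22  0.81 -0.1 ] w 21.5 F [-2.2 -0.2  1.6] T [-0.17  0.63  0.01]
```

View pics/scene4.png

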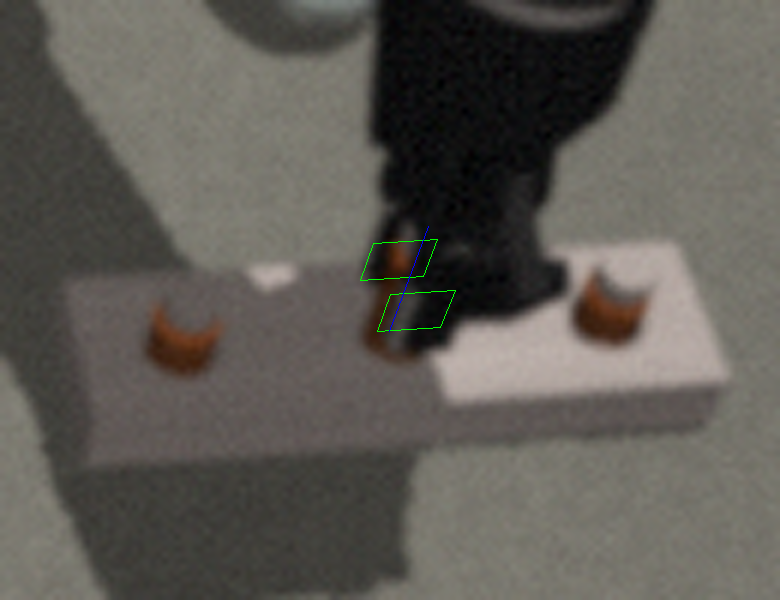

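Call:
send_rows --increments '[{"xyz":[-0.5,0,0],"turn":[0,0,0],"claw":1.8},{"xyz":[-1.2,0,0],"turn":[0,0,0],"claw":1.8},{"xyz":[-2.2,0,0],"turn":[0,0,0],"claw":1.8},{"xyz":[-3.4,0,0],"turn":[0,0,0],"claw":1.8},{"xyz":[-5,0,0],"turn":[0,0,0],"claw":1.8},{"xyz":[-7,0,0],"turn":[0,0,0],"claw":1.8},{"xyz":[-9,0,0],"turn":[0,0,0],"claw":1.8},{"xyz":[-10.5,0,0],"turn":[0,0,0],"claw":1.8},{"xyz":[-11.5,0,0],"turn":[0,0,0],"claw":1.8},{"xyz":[-11.5,0,0],"turn":[0,0,0],"claw":1.8}]'

```text
t: 5.05
eef_pos: [529.3, 318.0, 155.1]
ee_rot: [-0.113, 0.697, 0.115, 0.699]
wrist_force: [0.7, -0.3, -0.5]
gripper_width: 21.3
```

Run:
```python
from h import *
from station import *
show(state())
for c in("scene","top"):
    d=capture(c);s=state();show(s)
    p=s["eef_pos"]
    overlay(d,s,f"pics/{c}5.png",back_=3,extra=[([p+[0,0,-31],p+[0,0,44]],(255,0,0))])
print(rel(s,[583.3,-83,150],-1.099), rel(s,[583.3,-83,150],2.043))
```

```text
t 5.05 p [529.3 318.  155.1] yaw 0.324 tilt [0.003 0.003] q [-0.88  0.42  0.35  1.71 -0.17  1.03 -0.14] w 21.3 F [ 0.7 -0.3 -0.5] T [-0.01 -0.02 -0.02]
t 5.1 p [528.5 317.6 153.7] yaw 0.324 tilt [0.001 0.002] q [-0.88  0.43  0.35  1.72 -0.17  1.03 -0.14] w 21.7 F [-0.8 -0.2 -0.9] T [0.02 0.03 0.01]
t 5.15 p [528.  317.3 152.8] yaw 0.324 tilt [-0.     0.001] q [-0.88  0.43  0.35  1.72 -0.17  1.03 -0.14] w 21.5 F [-0.2  0.2 -0.7] T [-0.01  0.02  0.  ]
(array([  0.25427732, -39.71086227,  -7.50580315]), array([ 8.15428220e+01, -2.95461984e-02, -2.28952073e-02]), -1.099) (array([  0.25427732, -39.71086227,  -7.50580315]), array([ 8.15194828e+01, -2.95400571e-02, -2.29000792e-02]), -1.098592653589793)
```

View pics/scene5.png

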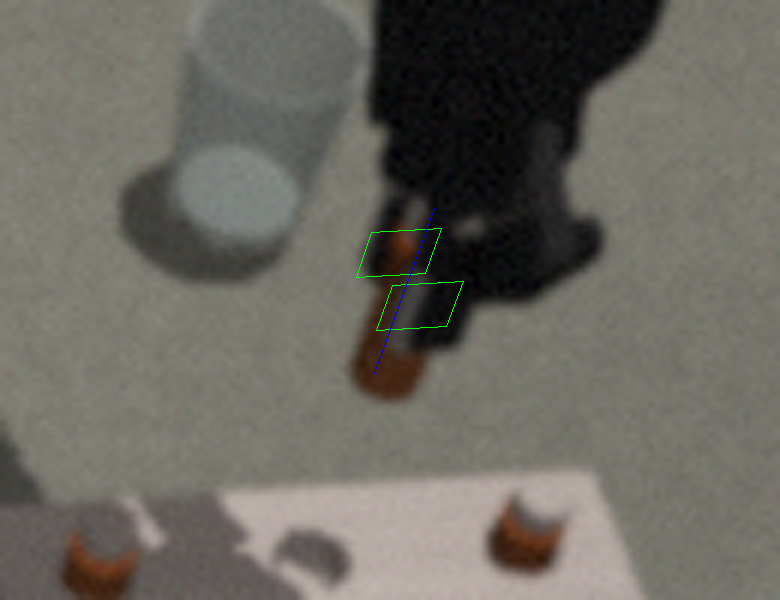

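View pics/top5.png

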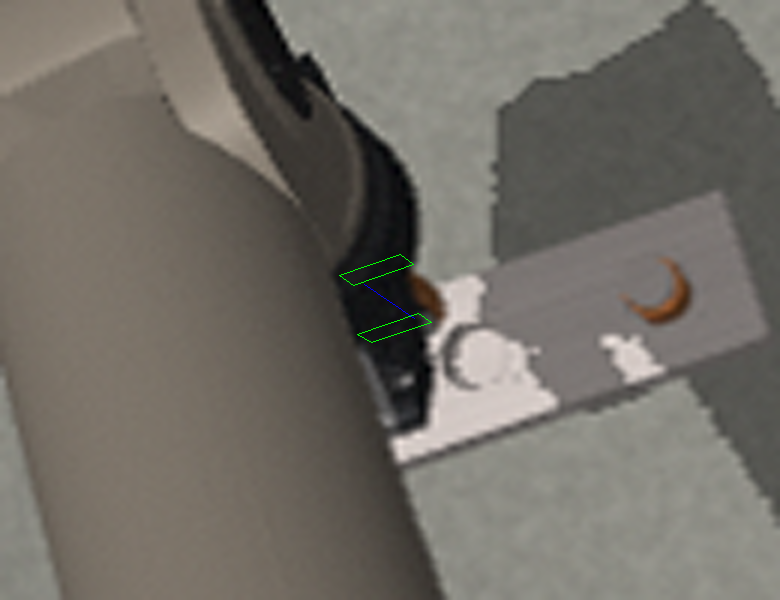

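Call:
send_rows --increments '[{"xyz":[0,-0.8,-0.1],"turn":[2,0,0],"claw":1.8},{"xyz":[0,-2.4,-0.4],"turn":[6,0,0],"claw":1.8},{"xyz":[0,-5,-0.9],"turn":[11,0,0],"claw":1.8},{"xyz":[0,-8,-1.5],"turn":[17,0,0],"claw":1.8},{"xyz":[0,-11,-2.1],"turn":[23,0,0],"claw":1.8},{"xyz":[0,-14,-2.7],"turn":[29,0,0],"claw":1.8},{"xyz":[0,-17,-3.2],"turn":[35,0,0],"claw":1.8},{"xyz":[0,-20,-3.8],"turn":[41,0,0],"claw":1.8},{"xyz":[0,-23,-4.4],"turn":[47,0,0],"claw":1.8},{"xyz":[0,-25,-4.8],"turn":[51,0,0],"claw":1.8}]'

```text
t: 6.15
eef_pos: [561.5, 61.5, 152.0]
ee_rot: [0.2, 0.679, -0.201, 0.678]
wrist_force: [-0.3, 0.4, -0.3]
gripper_width: 21.5
```

Run:
```python
from h import *
from station import *
s=state();show(s)
print(rel(s,[583.3,-83,145],-1.099))
```

```text
t 6.15 p [561.5  61.5 152. ] yaw -0.574 tilt [-0.002 -0.001] q [-0.68  0.38  0.62  1.84 -0.26  1.   -0.52] w 21.5 F [-0.3  0.4 -0.3] T [-0.05 -0.04 -0.01]
(array([  0.7108923 , -10.949579  ,   9.67664468]), array([ 3.00976453e+01, -1.73324484e-02,  1.18431836e-01]), -1.099)
```

Call:
send_rows --increments '[{"xyz":[0.1,-1.6,1.4],"turn":[4.5,0,0],"claw":1.8},{"xyz":[0.2,-3.4,3],"turn":[9.5,0,0],"claw":1.8},{"xyz":[0.3,-5.2,4.6],"turn":[14.5,0,0],"claw":1.8},{"xyz":[0.4,-7,6.2],"turn":[19.5,0,0],"claw":1.8},{"xyz":[0.5,-8.5,7.5],"turn":[23.5,0,0],"claw":1.8},{"xyz":[0.6,-9.7,8.6],"turn":[27,0,0],"claw":1.8},{"xyz":[0.7,-10.6,9.3],"turn":[29,0,0],"claw":1.8},{"xyz":[0.7,-10.9,9.7],"turn":[30.1,0,0],"claw":1.8},{"xyz":[0.7,-10.9,9.7],"turn":[30.1,0,0],"claw":1.8},{"xyz":[0.7,-10.9,9.7],"turn":[30.1,0,0],"claw":1.8}]'

```text
t: 7.15
eef_pos: [583.9, -81.6, 145.0]
ee_rot: [0.368, 0.604, -0.369, 0.603]
wrist_force: [-0.1, 0.1, -0.2]
gripper_width: 21.7
```

Run:
```python
from h import *
from station import *
show(state())
t=np.linspace(0,2*np.pi,40)
for c in("scene","top"):
    d=capture(c);s=state();show(s)
    p=s["eef_pos"]
    rim=[[583.3+17.5*np.cos(a),-83+17.5*np.sin(a),68] for a in t]
    bot=[p+[11.25*np.cos(a),11.25*np.sin(a),-31] for a in t]
    overlay(d,s,f"pics/{c}6.png",back_=0,extra=[(bot,(255,0,0)),(rim,(0,0,255))])
print(rel(s,[583.3,-83,72],-1.099))
```

```text
t 7.15 p [583.9 -81.6 145. ] yaw -1.097 tilt [-0.002 -0.   ] q [-0.5   0.47  0.75  1.79 -0.37  1.02 -0.7 ] w 21.7 F [-0.1  0.1 -0.2] T [ 0.03 -0.04 -0.04]
t 7.2 p [583.9 -81.4 145. ] yaw -1.097 tilt [-0.002 -0.   ] q [-0.5   0.47  0.75  1.79 -0.37  1.02 -0.7 ] w 21.4 F [-0.5  0.2  0.1] T [-0.06 -0.01  0.01]
t 7.25 p [583.9 -81.4 145. ] yaw -1.097 tilt [-0.002 -0.   ] q [-0.5   0.47  0.75  1.79 -0.37  1.02 -0.7 ] w 21.4 F [-0.5  0.9 -0.3] T [0.05 0.01 0.03]
(array([ 7.30375762, -0.11254283,  0.1160789 ]), array([ 0.10842134, -0.02926948,  0.1021388 ]), -1.099)
```

View pics/scene6.png

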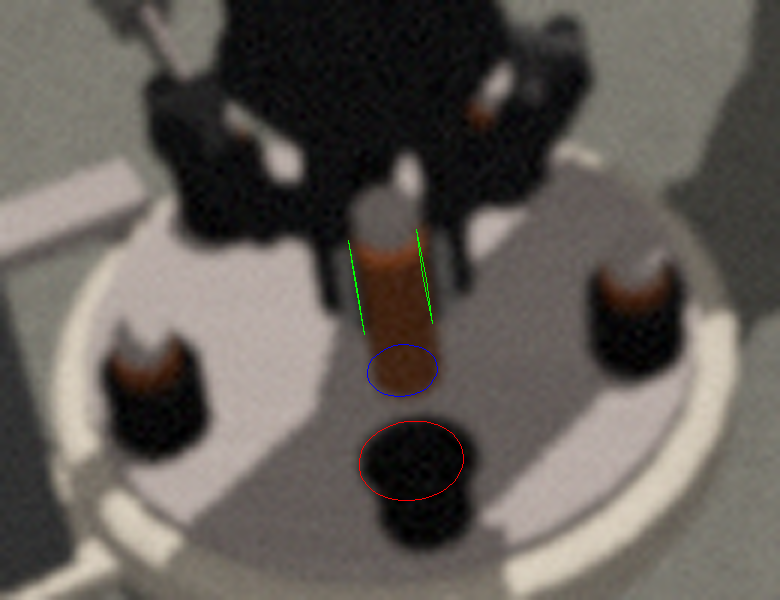

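View pics/top6.png

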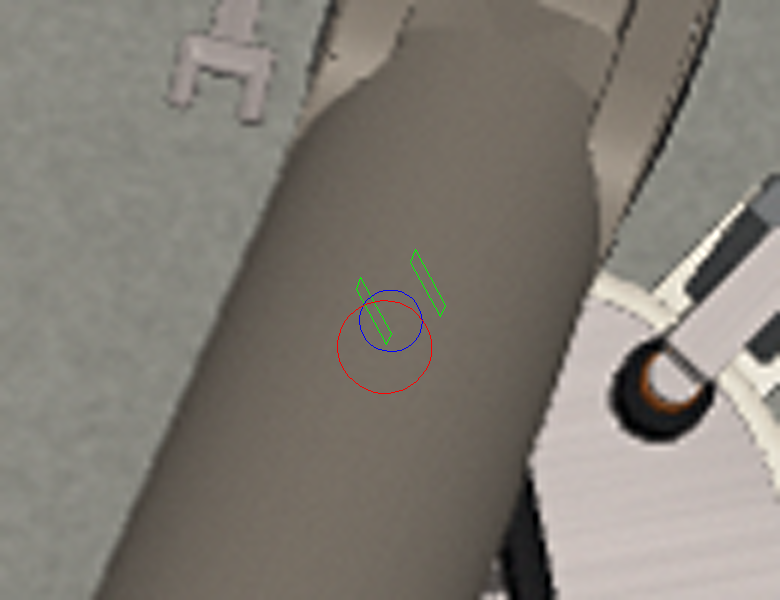

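Call:
send_rows --increments '[{"xyz":[0.8,0,0],"turn":[0,0,0],"claw":1.8},{"xyz":[1.8,0,0],"turn":[0,0,0],"claw":1.8},{"xyz":[2.8,0,0],"turn":[0,0,0],"claw":1.8},{"xyz":[3.7,0,0],"turn":[0,0,0],"claw":1.8},{"xyz":[4.3,0,0],"turn":[0,0,0],"claw":1.8},{"xyz":[4.6,0,0],"turn":[0,0,0],"claw":1.8},{"xyz":[4.9,0,0],"turn":[0,0,0],"claw":1.8},{"xyz":[5.1,0,0],"turn":[0,0,0],"claw":1.8},{"xyz":[5.1,0,0],"turn":[0,0,0],"claw":1.8}]'

```text
t: 8.15
eef_pos: [584.0, -81.6, 94.2]
ee_rot: [0.368, 0.604, -0.369, 0.603]
wrist_force: [0.5, 0.5, 0.2]
gripper_width: 21.6
```

```bash
cat > chk.py <<'E'
import sys
from h import *
from station import *
show(state())
t=np.linspace(0,2*np.pi,40)
d=capture("scene");s=state();show(s)
p=s["eef_pos"]
rim=[[583.3+17.5*np.cos(a),-82+17.5*np.sin(a),68] for a in t]
bot=[p+[11.25*np.cos(a),11.25*np.sin(a),-31] for a in t]
overlay(d,s,sys.argv[1],back_=0,extra=[(bot,(255,0,0)),(rim,(0,0,255))])
E
python3 chk.py pics/s7.png
```

```text
t 8.15 p [584.  -81.6  94.2] yaw -1.097 tilt [-0.001 -0.   ] q [-0.47  0.53  0.71  1.84 -0.42  0.93 -0.66] w 21.6 F [0.5 0.5 0.2] T [-0.05 -0.01  0.03]
t 8.2 p [584.  -81.5  94.2] yaw -1.097 tilt [-0.001 -0.   ] q [-0.47  0.53  0.71  1.84 -0.42  0.93 -0.66] w 21.7 F [-0.3  0.1 -0.4] T [-0.03 -0.01  0.04]
```

View pics/s7.png

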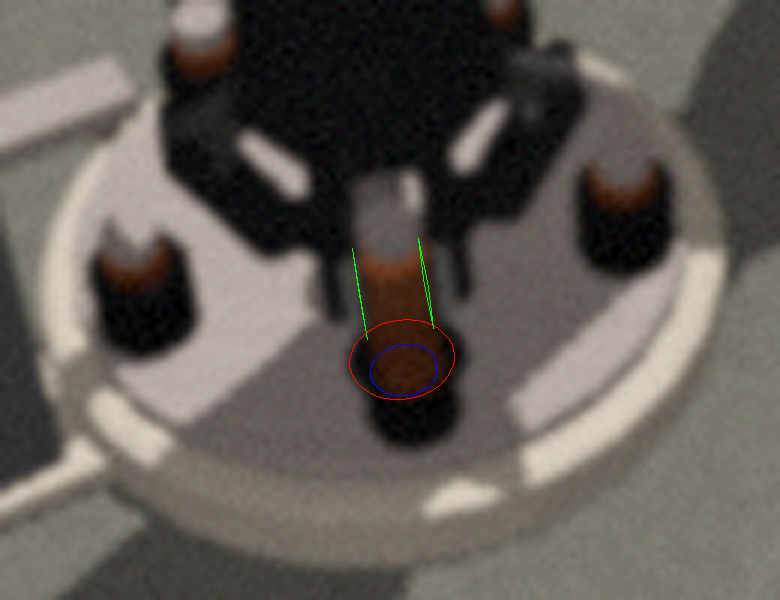

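Call:
send_rows --increments '[{"xyz":[0.15,0,0],"turn":[0,0,0],"claw":1.8},{"xyz":[0.3,0,0],"turn":[0,0,0],"claw":1.8},{"xyz":[0.45,0,0],"turn":[0,0,0],"claw":1.8},{"xyz":[0.6,0,0],"turn":[0,0,0],"claw":1.8},{"xyz":[0.75,0,0],"turn":[0,0,0],"claw":1.8},{"xyz":[0.9,0,0],"turn":[0,0,0],"claw":1.8},{"xyz":[1.0,0,0],"turn":[0,0,0],"claw":1.8},{"xyz":[1.0,0,0],"turn":[0,0,0],"claw":1.8}]'

```text
t: 9.0
eef_pos: [583.2, -82.1, 84.2]
ee_rot: [0.368, 0.604, -0.37, 0.603]
wrist_force: [-2.6, -0.9, 1.8]
gripper_width: 21.6
```

```bash
python3 -c "
from h import *;from station import *;show(state())"
```

```text
t 9.0 p [583.2 -82.1  84.2] yaw -1.098 tilt [-0.002 -0.001] q [-0.46  0.54  0.7   1.84 -0.43  0.91 -0.65] w 21.6 F [-2.6 -0.9  1.8] T [-0.32  0.51  0.05]
```

Call:
send_rows --increments '[{"xyz":[0,-0.07,0],"turn":[0,0,0],"claw":1.8},{"xyz":[0,-0.13,0],"turn":[0,0,0],"claw":1.8},{"xyz":[0,-0.13,0],"turn":[0,0,0],"claw":1.8},{"xyz":[0.15,-0.13,0],"turn":[0,0,0],"claw":1.8},{"xyz":[0.3,-0.13,0],"turn":[0,0,0],"claw":1.8},{"xyz":[0.3,-0.13,0],"turn":[0,0,0],"claw":1.8}]'

```text
t: 9.6
eef_pos: [581.9, -82.5, 80.9]
ee_rot: [0.368, 0.604, -0.37, 0.603]
wrist_force: [0.0, 0.5, -0.8]
gripper_width: 21.4
```

```bash
python3 -c "
from h import *;from station import *;show(state())"
```

```text
t 9.6 p [581.9 -82.5  80.9] yaw -1.098 tilt [-0.003 -0.001] q [-0.46  0.55  0.7   1.85 -0.44  0.91 -0.65] w 21.4 F [ 0.   0.5 -0.8] T [ 0.01  0.   -0.03]
```

Call:
send_rows --increments '[{"xyz":[0.12,0,0],"turn":[0,0,0],"claw":1.8},{"xyz":[0.24,0,0],"turn":[0,0,0],"claw":1.8},{"xyz":[0.36,0,0],"turn":[0,0,0],"claw":1.8},{"xyz":[0.48,0,0],"turn":[0,0,0],"claw":1.8},{"xyz":[0.6,0,0],"turn":[0,0,0],"claw":1.8},{"xyz":[0.7,0,0],"turn":[0,0,0],"claw":1.8},{"xyz":[0.75,0,0],"turn":[0,0,0],"claw":1.8},{"xyz":[0.75,0,0],"turn":[0,0,0],"claw":1.8}]'

```text
t: 10.4
eef_pos: [581.9, -82.5, 73.3]
ee_rot: [0.368, 0.604, -0.37, 0.603]
wrist_force: [-0.0, -0.1, -0.1]
gripper_width: 21.4
```

```bash
python3 chk.py pics/s8.png
```

```text
t 10.4 p [581.9 -82.5  73.3] yaw -1.098 tilt [-0.003 -0.001] q [-0.45  0.56  0.69  1.85 -0.45  0.89 -0.64] w 21.4 F [-0.  -0.1 -0.1] T [-0.04 -0.01  0.01]
t 10.45 p [581.9 -82.5  73.4] yaw -1.098 tilt [-0.003 -0.001] q [-0.45  0.56  0.69  1.85 -0.45  0.89 -0.64] w 21.2 F [-0.2  0.7 -0.3] T [ 0.04 -0.01 -0.01]
```

View pics/s8.png

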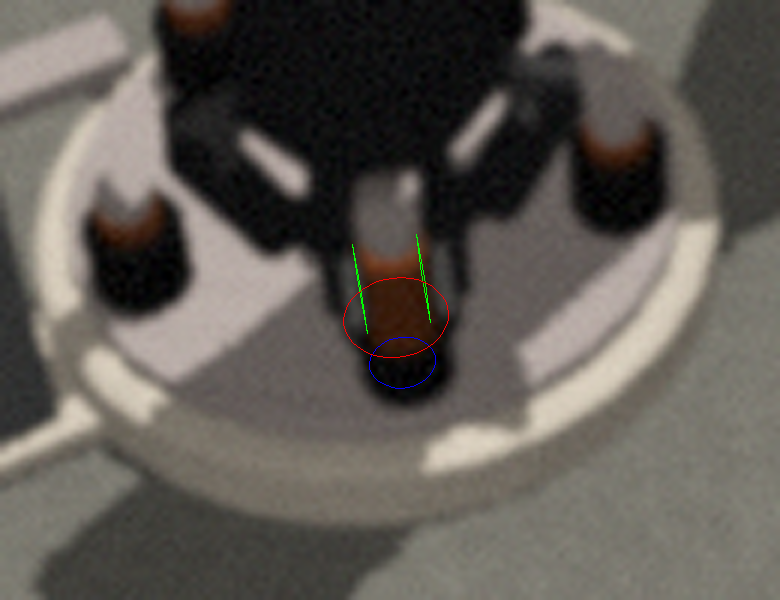

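Inside the cup with no load. I'll creep down until the floor pushes back.

Call:
send_rows --increments '[{"xyz":[0.04,0,0],"turn":[0,0,0],"claw":1.8},{"xyz":[0.08,0,0],"turn":[0,0,0],"claw":1.8},{"xyz":[0.12,0,0],"turn":[0,0,0],"claw":1.8},{"xyz":[0.15,0,0],"turn":[0,0,0],"claw":1.8},{"xyz":[0.15,0,0],"turn":[0,0,0],"claw":1.8}]'

```text
t: 10.95
eef_pos: [582.0, -82.5, 72.1]
ee_rot: [0.368, 0.604, -0.369, 0.603]
wrist_force: [0.0, -0.6, 1.2]
gripper_width: 21.4
```

Call:
send_rows --increments '[{"xyz":[0.03,0,0],"turn":[0,0,0],"claw":1.8},{"xyz":[0.05,0,0],"turn":[0,0,0],"claw":1.8},{"xyz":[0.05,0,0],"turn":[0,0,0],"claw":1.8}]'

```text
t: 11.25
eef_pos: [582.1, -82.6, 72.0]
ee_rot: [0.368, 0.604, -0.369, 0.603]
wrist_force: [-1.1, 0.5, 5.0]
gripper_width: 21.5
```

Call:
send_rows --increments '[{"xyz":[0,0,0],"turn":[0,0,0],"claw":2.3},{"xyz":[0,0,0],"turn":[0,0,0],"claw":2.6},{"xyz":[0,0,0],"turn":[0,0,0],"claw":3.0},{"xyz":[0,0,0],"turn":[0,0,0],"claw":3.6},{"xyz":[0,0,0],"turn":[0,0,0],"claw":4.2},{"xyz":[0,0,0],"turn":[0,0,0],"claw":4.8},{"xyz":[0,0,0],"turn":[0,0,0],"claw":4.8},{"xyz":[0,0,0],"turn":[0,0,0],"claw":4.8}]'

```text
t: 12.05
eef_pos: [582.1, -82.6, 72.0]
ee_rot: [0.368, 0.604, -0.369, 0.603]
wrist_force: [-0.5, -0.1, -0.2]
gripper_width: 48.1
```

```bash
python3 chk.py pics/s9.png
```

```text
t 12.05 p [582.1 -82.6  72. ] yaw -1.098 tilt [-0.002 -0.   ] q [-0.45  0.56  0.69  1.85 -0.45  0.89 -0.64] w 48.1 F [-0.5 -0.1 -0.2] T [ 0.04  0.06 -0.01]
t 12.1 p [582.1 -82.6  72. ] yaw -1.098 tilt [-0.002 -0.   ] q [-0.45  0.56  0.69  1.85 -0.45  0.89 -0.64] w 47.9 F [0.5 0.6 0.1] T [ 0.   -0.07  0.01]
```

View pics/s9.png

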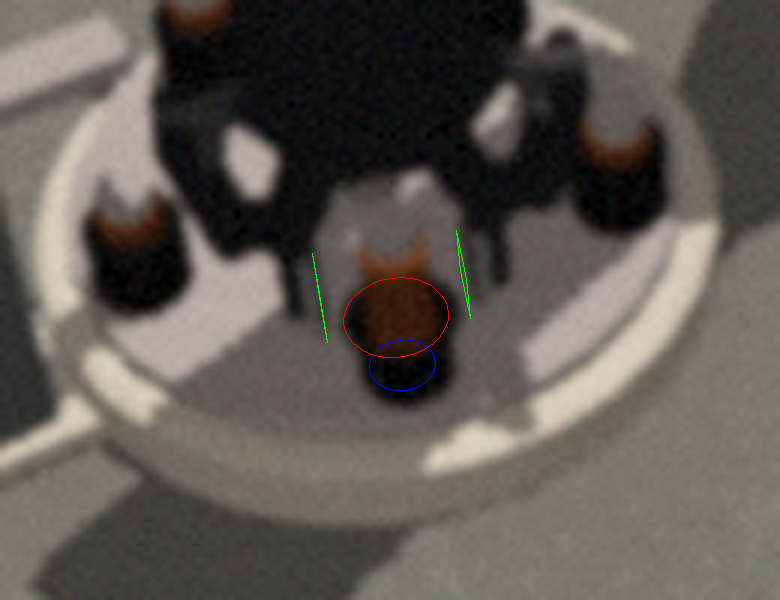

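Call:
send_rows --increments '[{"xyz":[-0.5,0,0],"turn":[0,0,0],"claw":4.8},{"xyz":[-1.2,0,0],"turn":[0,0,0],"claw":4.8},{"xyz":[-2.5,0,0],"turn":[0,0,0],"claw":4.8},{"xyz":[-4.5,0,0],"turn":[0,0,0],"claw":4.8},{"xyz":[-6.5,0,0],"turn":[0,0,0],"claw":4.8},{"xyz":[-8.5,0,0],"turn":[0,0,0],"claw":4.8},{"xyz":[-10.5,0,0],"turn":[0,0,0],"claw":4.8},{"xyz":[-11.5,0,0],"turn":[0,0,0],"claw":4.8},{"xyz":[-12,0,0],"turn":[0,0,0],"claw":4.8}]'

```text
t: 13.0
eef_pos: [583.0, -82.8, 193.7]
ee_rot: [0.369, 0.603, -0.369, 0.603]
wrist_force: [0.4, 0.4, -0.8]
gripper_width: 47.9
```

Run:
```python
from h import *
from station import *
d=capture("scene");s=state();show(s)
p=np.array([582,-82.5,41])
overlay(d,s,"pics/s10.png",back_=0,ctr=[540,-105,80],extra=[([p,p+[0,0,75]],(255,0,0)),(box(503.2,-124,.175,56,14,105,135),(0,0,255))])
print(rel(s,[503.2,-123.5,190],0.175+np.pi/2),rel(s,[503.2,-123.5,190],0.175-np.pi/2))
```

```text
t 13.05 p [583.  -82.7 193.6] yaw -1.098 tilt [-0.  0.] q [-0.53  0.42  0.78  1.75 -0.33  1.11 -0.74] w 47.8 F [0.2 0.1 0.1] T [ 0.02 -0.01  0.01]
(array([ 3.58560182e-01, -8.95993199e+00, -3.18912037e-03]), array([ 1.70765154e+01, -6.21807668e-03,  1.59188325e-02]), -1.3957963267948965) (array([ 3.58560182e-01, -8.95993199e+00, -3.18912037e-03]), array([ 1.70765154e+01, -6.21807668e-03,  1.59188325e-02]), -1.3957963267948965)
```

View pics/s10.png

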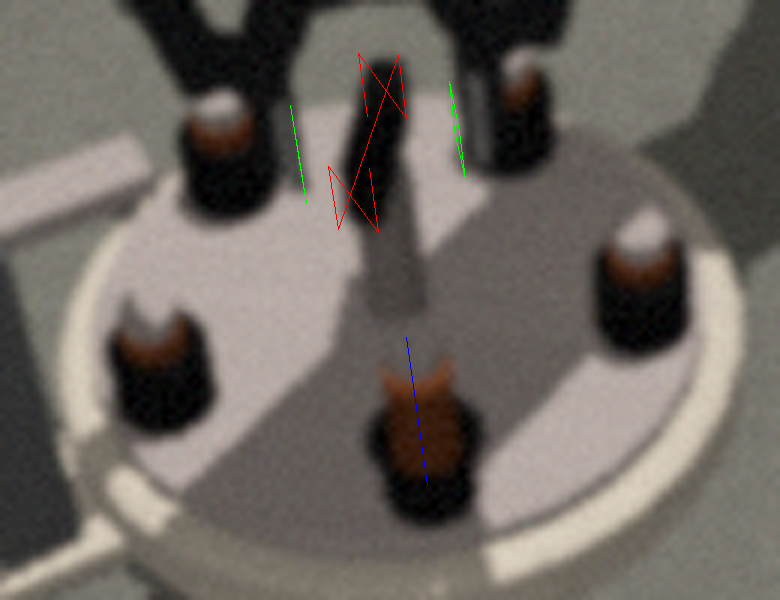

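Run:
```python
from h import *
from station import *
import pickle
o=pickle.load(open("m.pkl","rb"))
d=capture("scene");r=outline_of("index_knob","scene")
print([(round(q["p"],2),q["pixel"],q["region"].sum()) for q in r[:2]])
def dark(d,P): # dark blob around the projected knob centre
    g=cv2.GaussianBlur(d["img"],(0,0),.7).max(2);x,y=proj(d,[P])[0].astype(int)
    m=np.zeros_like(g);m[y-22:y+24,x-14:x+14]=1
    n,l=cv2.connectedComponents(((g<75)&(m>0)).astype(np.uint8));return l==l[y,x]
T=o["top"];S=o["scene"]
P=[503.5,-123,122]
for n,dd in(("S0",S),("S1",d),("T0",T)):
    m=dark(dd,P);c=contour(m);print(n,m.sum(),fit([(dd,c)],lambda p:box(p[0],p[1],p[2],56,14,105,135),[503,-123,.18]))
    f=fit([(dd,c)],lambda p:box(p[0],p[1],p[2],56,14,105,135),[503,-123,.18])[0]
    x,y=proj(dd,[P])[0].astype(int);v=cv2.resize(dd["img"][y-30:y+30,x-30:x+30,::-1],None,fx=9,fy=9,interpolation=cv2.INTER_CUBIC)
    h=cv2.convexHull(proj(dd,box(*f,56,14,105,135)).astype(np.float32)).reshape(-1,2)
    cv2.polylines(v,[np.int32((h-[x-30,y-30]+.5)*9)],True,(0,255,0),1)
    cv2.imwrite(f"pics/k_{n}.png",v)
a=[cv2.imread(f"pics/k_{n}.png") for n in("S0","T0")];cv2.imwrite("pics/k.png",cv2.resize(np.hstack(a),(800,400)))
```

```text
[(0.6, [253.5, 211.5], np.int64(264))]
S0 299 (array([ 5.13412271e+02, -1.16076200e+02,  3.00871654e-01]), np.float64(1.0184663147501014))
S1 281 (array([ 5.11458427e+02, -1.16850163e+02,  2.89198675e-01]), np.float64(0.9146131818735832))
T0 196 (array([ 5.04514500e+02, -1.24335156e+02,  1.33834807e-01]), np.float64(0.4901158996722702))
```

View pics/k.png

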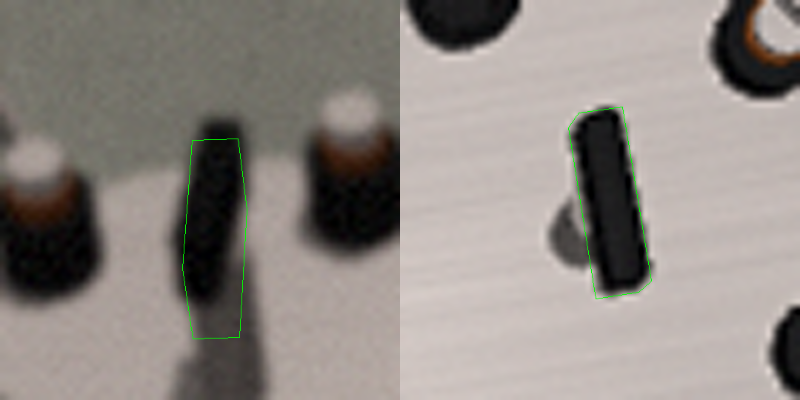

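Run:
```python
from h import *
from station import *
import pickle
o=pickle.load(open("m.pkl","rb"));T=o["top"];S=o["scene"]
d=capture("scene");r=outline_of("index_knob","scene")
m=lambda p:box(p[0],p[1],p[2],56,14,105,135)
for n,ob in(("S1net",[(d,contour(r[0]["region"]))]),):
    print(n,fit(ob,m,[503,-122,.15]))
# subpixel: top-view brightness profile, threshold upsampled
for th in(60,80,100,120):
    g=cv2.resize(T["img"][225:270,380:412],None,fx=8,fy=8,interpolation=cv2.INTER_CUBIC).max(2)
    b=(g<th).astype(np.uint8);n,l,st,ce=cv2.connectedComponentsWithStats(b);k=1+np.argmax(st[1:,4])
    c=contour(l==k).astype(float);c=(c+.5)/8-.5+[380,225]
    print(th,fit([(T,c)],m,[503,-124,.15],off=0),cv2.minAreaRect(np.float32(c)))
s=state();show(s);print(rel(s,[502.9,-123,160],.15-np.pi/2))
```

```text
S1net (array([ 5.01792765e+02, -1.20780509e+02,  2.08659688e-01]), np.float64(0.43176305437786155))
60 (array([ 5.05215579e+02, -1.24558250e+02,  1.28019922e-01]), np.float64(0.6643177828132651)) ((396.6568908691406, 246.67510986328125), (27.14246368408203, 8.420538902282715), 78.90628051757812)
80 (array([ 5.04991900e+02, -1.23587108e+02,  1.04274769e-01]), np.float64(0.7163704150271047)) ((394.4399108886719, 247.13702392578125), (27.45625877380371, 13.16429615020752), 78.69007110595703)
100 (array([ 5.04885912e+02, -1.23769824e+02,  1.20811916e-01]), np.float64(0.521145135766874)) ((394.30767822265625, 247.1634521484375), (27.701404571533203, 13.728129386901855), 78.69007110595703)
120 (array([ 5.04808713e+02, -1.23793262e+02,  1.26402938e-01]), np.float64(0.4232678637047022)) ((394.2808532714844, 247.1968994140625), (27.990787506103516, 14.161275863647461), 78.62289428710938)
t 13.25 p [581.7 -82.4 191.1] yaw -1.098 tilt [-0.004 -0.   ] q [-0.53  0.42  0.78  1.75 -0.33  1.11 -0.74] w 47.6 F [-0.2  0.4 -0.3] T [-0.02  0.03  0.03]
(array([ 3.14564896, -8.85659688,  0.02832563]), array([18.5139391 , -0.0626071 ,  0.23414827]), -1.4207963267948966)
```

Run:
```python
from h import *
import pickle
o=pickle.load(open("m.pkl","rb"));T=o["top"]
g=T["img"].max(2).astype(float)
np.set_printoptions(linewidth=200)
print(g[230:264,386:406].astype(int))
L=[];R_=[]
for r in range(237,259):
    row=g[r,384:408];k=np.argmin(row);lv=100
    j=k
    while row[j]<lv:j+=1
    R_.append((384+j-1+(lv-row[j-1])/(row[j]-row[j-1]),r))
    j=k
    while row[j]<lv:j-=1
    L.append((384+j+(row[j]-lv)/(row[j]-row[j+1]),r))
for n,E,z in(("R",R_,135),("L",L,135)):
    E=np.array(E);W=back(T,E,z);a=np.polyfit(W[:,0],W[:,1],1);res=W[:,1]-np.polyval(a,W[:,0])
    ok=abs(res)<1.2;a=np.polyfit(W[ok,0],W[ok,1],1);print(n,np.arctan(a[0]),ok.sum(),res.std(),np.polyval(a,503.5))
```

```text
[[196 196 195 194 193 195 193 191 194 195 196 196 199 200 199 198 197 197 196 197]
 [195 193 195 194 195 197 197 201 200 201 202 201 199 197 197 196 196 194 194 192]
 [197 197 200 199 200 199 198 199 201 199 194 192 193 194 194 192 191 193 194 194]
 [198 197 197 197 197 194 198 192 194 119  55  47 127 189 197 196 195 194 194 194]
 [194 193 193 193 194 197 195 110  20   8  18  16   6 177 198 194 193 193 191 192]
 [195 195 196 195 197 200 102  15  29  29  27  28  11 130 185 193 191 191 192 193]
 [194 194 195 193 199 161  70  13  26  30  32  29  18  86 184 196 194 194 195 195]
 [193 192 193 194 197 114  22  15  29  30  29  25  19  86 188 198 197 194 195 194]
 [193 194 195 197 202 138  49  13  27  29  31  29  23  25 181 198 193 191 192 191]
 [197 197 196 197 203 147  58   4  22  29  29  27  24  12 179 198 196 196 194 194]
 [198 196 196 196 198 207 110   7  22  32  33  30  26  12 131 189 194 192 192 191]
 [195 194 194 194 197 205 107   0  18  30  29  30  26  15  87 185 196 194 194 194]
 [196 196 194 195 195 202 117  25  17  29  31  28  26  19  88 188 199 195 195 195]
 [194 194 193 195 195
[... 1148 characters left out ...]
03 202 205 207 185 177 155 202 111   3  16  37  29  29  24  12 101 189 199]
 [203 202 203 203 204 204 205 206 212 122  29  11  28  27  26  17  32 145 191 194]
 [202 201 201 201 201 201 201 201 204 137  45   7  13  12  10  27 112 189 196 195]
 [203 202 202 201 200 200 197 197 199 143  76  38  53  77  79 115 194 202 197 198]
 [199 199 197 197 196 198 198 197 199 205 176 134 157 202 207 204 200 197 198 197]
 [199 198 197 201 199 198 198 199 200 201 202 204 204 201 200 202 199 199 197 197]
 [202 202 201 202 202 200 199 201 202 201 201 201 201 198 198 198 196 195 194 193]]
R 0.16546846533792778 21 0.3595333986291848 -131.2545114113617
L 0.1090073918788675 11 3.3318887130495587 -113.73253210942602
```

Call:
send_rows --increments '[{"xyz":[0,-0.8,0],"turn":[-4,0,0],"claw":4.8},{"xyz":[0,-1.8,0],"turn":[-11,0,0],"claw":4.8},{"xyz":[0,-2.8,0],"turn":[-19,0,0],"claw":4.8},{"xyz":[0,-3.8,0],"turn":[-27,0,0],"claw":4.8},{"xyz":[0,-4.8,0],"turn":[-35,0,0],"claw":4.8},{"xyz":[0,-5.8,0],"turn":[-43,0,0],"claw":4.8},{"xyz":[0,-6.8,0],"turn":[-51,0,0],"claw":4.8},{"xyz":[0,-7.8,0],"turn":[-59,0,0],"claw":4.8},{"xyz":[0,-8.5,0],"turn":[-67,0,0],"claw":4.8},{"xyz":[0,-8.86,0],"turn":[-74,0,0],"claw":4.8}]'

```text
t: 14.25
eef_pos: [501.6, -123.2, 190.6]
ee_rot: [-0.07, 0.706, 0.07, 0.701]
wrist_force: [-1.4, -0.3, 0.5]
gripper_width: 48.2
```

Run:
```python
from h import *
from station import *
s=state();show(s);print(rel(s,[502.9,-122.7,190],1.741))
```

```text
t 14.25 p [ 501.6 -123.2  190.6] yaw 0.198 tilt [-0.006 -0.   ] q [-0.33  0.23  0.57  1.91 -0.14  1.05  0.49] w 48.2 F [-1.4 -0.3  0.5] T [ 0.   -0.06  0.02]
(array([0.0594612 , 0.01973192, 0.13989279]), array([-88.39231772,  -0.22737249,  -0.32443335]), 1.741)
```

Call:
send_rows --increments '[{"xyz":[0,0,0],"turn":[-8,0,0],"claw":4.8},{"xyz":[0,0,0],"turn":[-16,0,0],"claw":4.8},{"xyz":[0,0,0],"turn":[-24,0,0],"claw":4.8},{"xyz":[0,0,0.1],"turn":[-32,0,0],"claw":4.8},{"xyz":[0,0,0.1],"turn":[-40,0,0],"claw":4.8},{"xyz":[0,0,0.1],"turn":[-48,0,0],"claw":4.8},{"xyz":[0,0,0.1],"turn":[-56,0,0],"claw":4.8},{"xyz":[0,0,0.14],"turn":[-64,-0.2,-0.3],"claw":4.8},{"xyz":[0,0,0.14],"turn":[-72,-0.2,-0.3],"claw":4.8},{"xyz":[0,0,0.14],"turn":[-80,-0.2,-0.3],"claw":4.8}]'

```text
t: 15.25
eef_pos: [502.3, -122.8, 189.6]
ee_rot: [-0.507, 0.493, 0.508, 0.492]
wrist_force: [0.1, 1.1, 0.2]
gripper_width: 47.8
```

Run:
```python
from h import *
from station import *
s=state();show(s);print(rel(s,[502.9,-122.7,160],1.741))
```

```text
t 15.25 p [ 502.3 -122.8  189.6] yaw 1.6 tilt [-0.002 -0.   ] q [-0.16  0.21  0.36  1.91 -0.09  1.04  1.84] w 47.8 F [0.1 1.1 0.2] T [0.02 0.05 0.01]
(array([ 2.96400192, -0.07068441,  0.01054651]), array([-8.06820844, -0.00875553, -0.1415005 ]), 1.741)
```

Call:
send_rows --increments '[{"xyz":[0.3,-0.06,0],"turn":[-4,0,0],"claw":4.8},{"xyz":[0.8,-0.06,0],"turn":[-7,0,0],"claw":4.8},{"xyz":[1.6,-0.06,0],"turn":[-8.1,0,-0.1],"claw":4.8},{"xyz":[2.5,-0.06,0],"turn":[-8.1,0,-0.1],"claw":4.8},{"xyz":[3,-0.06,0],"turn":[-8.1,0,-0.1],"claw":4.8},{"xyz":[3,-0.06,0],"turn":[-8.1,0,-0.1],"claw":4.8},{"xyz":[3,-0.06,0],"turn":[-8.1,0,-0.1],"claw":4.8}]'

```text
t: 15.95
eef_pos: [502.8, -122.8, 159.5]
ee_rot: [-0.541, 0.456, 0.541, 0.455]
wrist_force: [-0.9, -0.2, 0.6]
gripper_width: 48.2
```

Run:
```python
from h import *
from station import *
for c in("scene","top"):
    d=capture(c);s=state();show(s)
    b=np.array(box(503,-122.7,.17,56,14,105,135))
    overlay(d,s,f"pics/{c}11.png",back_=6,extra=[(b[[1,3,7,5,1]],(0,0,255)),([[503,-122.7,135],[503,-122.7,38]],(255,0,0))])
```

```text
t 16.0 p [ 503.  -122.8  159.8] yaw 1.741 tilt [-0. -0.] q [-0.13  0.24  0.34  1.94 -0.1   0.97  1.99] w 47.7 F [0.2 0.2 0.5] T [-0.01 -0.05  0.02]
t 16.05 p [ 503.1 -122.8  159.9] yaw 1.741 tilt [-0. -0.] q [-0.13  0.24  0.34  1.94 -0.1   0.97  1.99] w 48.4 F [-0.1 -0.4  0.6] T [ 0.03 -0.02  0.04]
```

View pics/scene11.png

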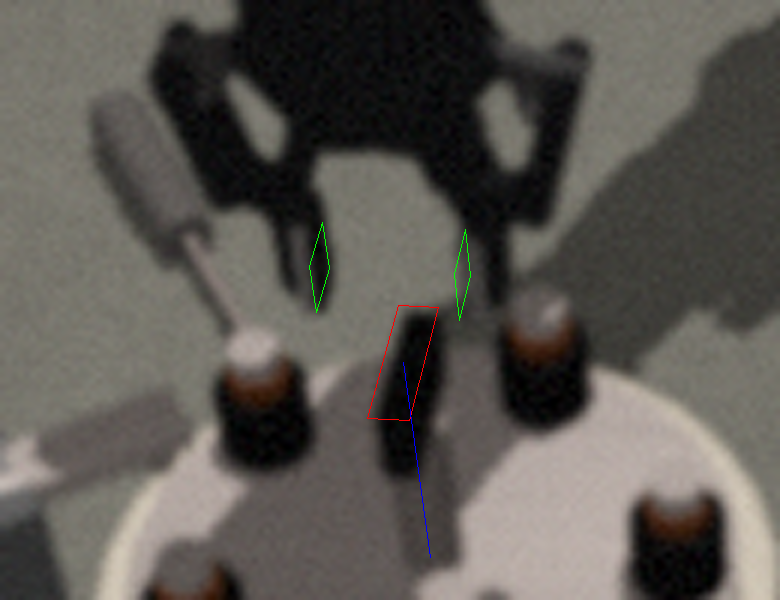

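View pics/top11.png

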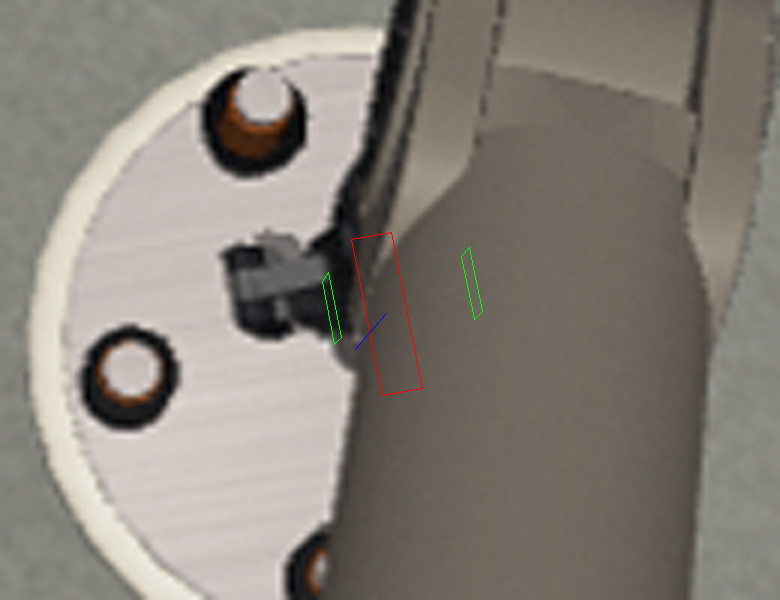

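Call:
send_rows --increments '[{"xyz":[0.8,0,0.05],"turn":[0,0,0],"claw":4.8},{"xyz":[1.8,0,0.05],"turn":[0,0,0],"claw":4.8},{"xyz":[2.8,0,0.05],"turn":[0,0,0],"claw":4.8},{"xyz":[3.8,0,0.05],"turn":[0,0,0],"claw":4.8},{"xyz":[4.6,0,0.05],"turn":[0,0,0],"claw":4.8},{"xyz":[5,0,0.05],"turn":[0,0,0],"claw":4.8},{"xyz":[5,0,0.05],"turn":[0,0,0],"claw":4.8},{"xyz":[5,0,0.05],"turn":[0,0,0],"claw":3},{"xyz":[5,0,0.05],"turn":[0,0,0],"claw":2.6}]' --force 25

```text
t: 16.95
eef_pos: [503.5, -122.5, 110.4]
ee_rot: [0.541, -0.455, -0.54, -0.456]
wrist_force: [0.5, 0.5, 0.6]
gripper_width: 26.2
```

Run:
```python
from h import *
from station import *
show(state())
for c in("scene",):
    d=capture(c);s=state();show(s)
    b=np.array(box(503,-122.7,.17,56,14,105,135))
    overlay(d,s,f"pics/{c}12.png",back_=3,extra=[(b[[1,3,7,5,1]],(0,0,255)),([[503,-122.7,135],[503,-122.7,38]],(255,0,0))])
```

```text
t 16.95 p [ 503.5 -122.5  110.4] yaw 1.741 tilt [ 0.001 -0.   ] q [-0.12  0.31  0.33  1.99 -0.13  0.86  2.02] w 26.2 F [0.5 0.5 0.6] T [ 0.    0.01 -0.  ]
t 17.0 p [ 503.4 -122.4  110.4] yaw 1.741 tilt [ 0.001 -0.   ] q [-0.12  0.31  0.33  1.99 -0.13  0.86  2.02] w 25.8 F [0.2 0.5 0.1] T [-0.01  0.02  0.02]
```

View pics/scene12.png

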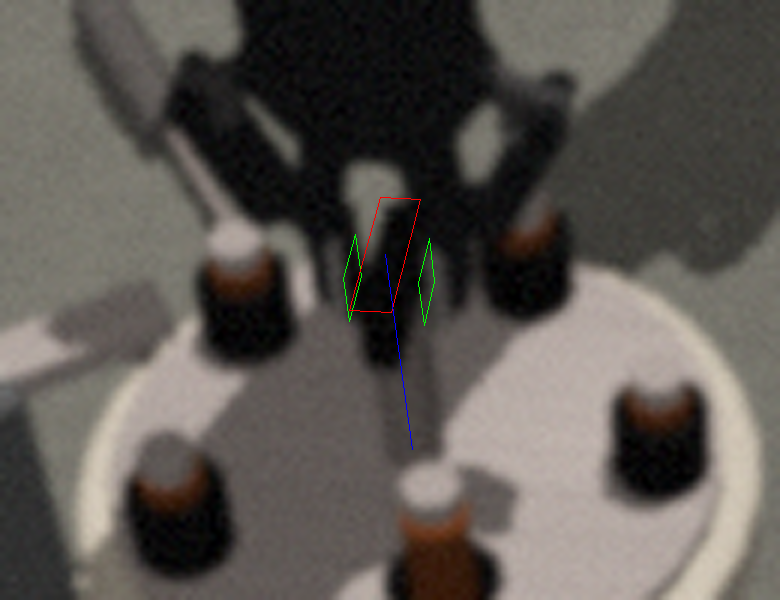

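Call:
send_rows --increments '[{"xyz":[0,0,0],"turn":[0,0,0],"claw":2.2},{"xyz":[0,0,0],"turn":[0,0,0],"claw":1.9},{"xyz":[0,0,0],"turn":[0,0,0],"claw":1.7},{"xyz":[0,0,0],"turn":[0,0,0],"claw":1.5},{"xyz":[0,0,0],"turn":[0,0,0],"claw":1.3},{"xyz":[0,0,0],"turn":[0,0,0],"claw":1.1},{"xyz":[0,0,0],"turn":[0,0,0],"claw":1.0},{"xyz":[0,0,0],"turn":[0,0,0],"claw":1.0}]' --force 25

```text
t: 17.8
eef_pos: [503.7, -123.3, 110.7]
ee_rot: [0.541, -0.456, -0.54, -0.456]
wrist_force: [-0.3, -4.4, 2.0]
gripper_width: 13.6
```

Run:
```python
from h import *
from station import *
show(state())
for i in range(3): capture("top");show(state())
```

```text
t 17.8 p [ 503.7 -123.3  110.7] yaw 1.741 tilt [ 0.002 -0.001] q [-0.12  0.31  0.33  1.99 -0.13  0.86  2.02] w 13.6 F [-0.3 -4.4  2. ] T [-0.69  0.03 -0.14]
t 17.85 p [ 503.7 -123.3  110.7] yaw 1.741 tilt [ 0.002 -0.001] q [-0.12  0.31  0.33  1.99 -0.13  0.86  2.02] w 13.5 F [ 0.5 -5.2  1.7] T [-0.8  -0.02 -0.14]
t 17.9 p [ 503.7 -123.3  110.7] yaw 1.741 tilt [ 0.002 -0.001] q [-0.12  0.31  0.33  1.99 -0.13  0.86  2.02] w 13.4 F [-0.4 -3.5  2.1] T [-0.87 -0.05 -0.15]
t 17.95 p [ 503.7 -123.3  110.7] yaw 1.741 tilt [ 0.002 -0.001] q [-0.12  0.31  0.33  1.99 -0.13  0.86  2.02] w 13.5 F [ 0.1 -4.6  2.3] T [-0.91 -0.03 -0.17]
```

Call:
send_rows --increments '[{"xyz":[0,0,-0.05],"turn":[0.5,0,0],"claw":1.0},{"xyz":[0,0,-0.1],"turn":[1,0,0],"claw":1.0},{"xyz":[0,0,-0.1],"turn":[1,0,0],"claw":1.0},{"xyz":[0,0,-0.1],"turn":[1,0,0],"claw":1.0}]' --force 50

```text
t: 18.35
eef_pos: [503.7, -123.4, 110.7]
ee_rot: [0.537, -0.46, -0.537, -0.46]
wrist_force: [-2.3, 0.1, 5.4]
gripper_width: 12.8
```

Run:
```python
from h import *
from station import *
show(state())
for i in range(2): capture("top");show(state())
```

```text
t 18.35 p [ 503.7 -123.4  110.7] yaw 1.725 tilt [ 0.001 -0.001] q [-0.12  0.31  0.33  1.98 -0.13  0.87  2.  ] w 12.8 F [-2.3  0.1  5.4] T [-0.09  0.29  0.33]
t 18.4 p [ 503.7 -123.4  110.7] yaw 1.725 tilt [ 0.001 -0.001] q [-0.12  0.31  0.33  1.98 -0.13  0.87  2.  ] w 12.8 F [-0.6 -0.4  5.2] T [-0.07  0.28  0.29]
t 18.45 p [ 503.7 -123.4  110.7] yaw 1.725 tilt [ 0.001 -0.001] q [-0.12  0.31  0.33  1.98 -0.13  0.87  2.  ] w 13.4 F [-1.1 -0.9  5.5] T [-0.1   0.38  0.27]
```

Call:
send_rows --increments '[{"xyz":[0,0,0],"turn":[1,0,0],"claw":1.0},{"xyz":[0,0,0],"turn":[2.2,0,0],"claw":1.0},{"xyz":[0,0,0],"turn":[3.4,0,0],"claw":1.0},{"xyz":[0,0,0],"turn":[4.6,0,0],"claw":1.0},{"xyz":[0,0,0],"turn":[5.8,0,0],"claw":1.0},{"xyz":[0,0,0],"turn":[7,0,0],"claw":1.0},{"xyz":[0,0,0],"turn":[8.2,0,0],"claw":1.0},{"xyz":[0,0,0],"turn":[9.4,0,0],"claw":1.0},{"xyz":[0,0,0],"turn":[10.6,0,0],"claw":1.0},{"xyz":[0,0,0],"turn":[11.8,0,0],"claw":1.0}]'

```text
t: 19.45
eef_pos: [503.7, -123.6, 110.7]
ee_rot: [-0.487, 0.513, 0.486, 0.513]
wrist_force: [-0.7, -3.0, 3.4]
gripper_width: 13.3
```

Run:
```python
from h import *
from station import *
show(state())
d=capture("scene");s=state();show(s)
overlay(d,s,"pics/s13.png",back_=0,ctr=[530,-123,80],hw=(65,50))
```

```text
t 19.45 p [ 503.7 -123.6  110.7] yaw 1.517 tilt [ 0.001 -0.001] q [-0.15  0.31  0.37  1.99 -0.15  0.87  1.81] w 13.3 F [-0.7 -3.   3.4] T [-0.63  0.19  0.17]
t 19.5 p [ 503.7 -123.6  110.7] yaw 1.516 tilt [ 0.001 -0.001] q [-0.15  0.31  0.37  1.99 -0.15  0.87  1.81] w 13.1 F [-1.6 -3.3  3.4] T [-0.6   0.11 -0.05]
```

View pics/s13.png

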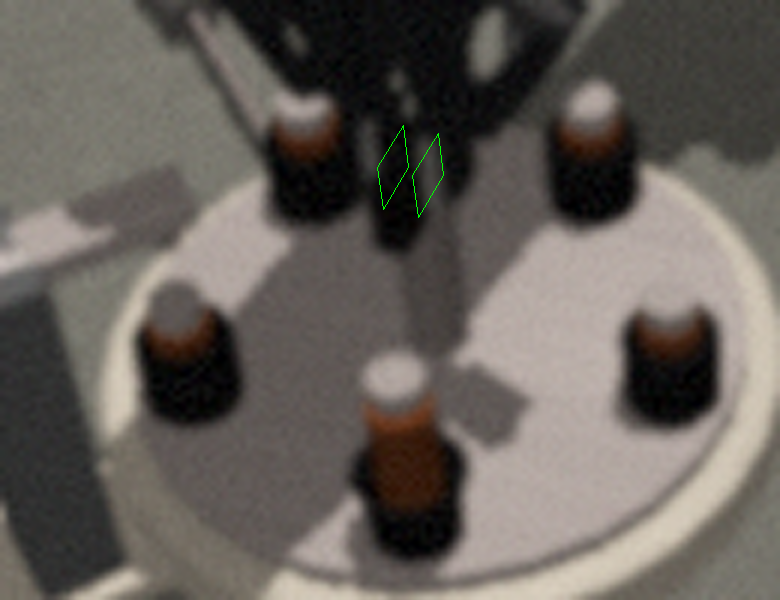

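Call:
send_rows --increments '[{"xyz":[0,0,0],"turn":[1.2,0,0],"claw":1.0},{"xyz":[0,0,0],"turn":[2.4,0,0],"claw":1.0},{"xyz":[0,0,0],"turn":[3.6,0,0],"claw":1.0},{"xyz":[0,0,0],"turn":[4.8,0,0],"claw":1.0},{"xyz":[0,0,0],"turn":[6,0,0],"claw":1.0},{"xyz":[0,0,0],"turn":[7.2,0,0],"claw":1.0},{"xyz":[0,0,0],"turn":[8.4,0,0],"claw":1.0},{"xyz":[0,0,0],"turn":[9.6,0,0],"claw":1.0},{"xyz":[0,0,0],"turn":[10.8,0,0],"claw":1.0},{"xyz":[0,0,0],"turn":[11.4,0,0],"claw":1.0}]'

```text
t: 20.5
eef_pos: [503.7, -123.8, 110.7]
ee_rot: [-0.433, 0.559, 0.432, 0.56]
wrist_force: [-0.8, -3.7, 3.5]
gripper_width: 13.4
```

Run:
```python
from h import *
from station import *
show(state())
for i in range(4): capture("top")
s=state();show(s);print("carousel est",1.736-yawof(s)[0])
```

```text
t 20.5 p [ 503.7 -123.8  110.7] yaw 1.316 tilt [ 0.001 -0.001] q [-0.19  0.32  0.41  1.99 -0.16  0.87  1.63] w 13.4 F [-0.8 -3.7  3.5] T [-0.83  0.2   0.09]
t 20.7 p [ 503.7 -123.8  110.8] yaw 1.317 tilt [ 0.001 -0.001] q [-0.19  0.32  0.41  1.99 -0.16  0.87  1.63] w 13.3 F [-0.8 -4.4  3.4] T [-0.93  0.1  -0.05]
carousel est 0.419302651542963
```

Call:
send_rows --increments '[{"xyz":[0,0,-0.02],"turn":[1.2,0,0],"claw":1.0},{"xyz":[0,-0.01,-0.04],"turn":[2.4,0,0],"claw":1.0},{"xyz":[0,-0.01,-0.05],"turn":[3.6,0,0],"claw":1.0},{"xyz":[0,-0.01,-0.05],"turn":[4.8,0,0],"claw":1.0},{"xyz":[0,-0.01,-0.05],"turn":[6,0,0],"claw":1.0},{"xyz":[0,-0.01,-0.05],"turn":[7.2,0,0],"claw":1.0},{"xyz":[0,-0.01,-0.05],"turn":[8.4,0,0],"claw":1.0},{"xyz":[0,-0.01,-0.05],"turn":[9.6,0,0],"claw":1.0},{"xyz":[0,-0.01,-0.05],"turn":[10.8,0,0],"claw":1.0},{"xyz":[0,-0.01,-0.05],"turn":[12,0,0],"claw":1.0}]'

```text
t: 21.7
eef_pos: [503.5, -124.1, 110.7]
ee_rot: [-0.372, 0.602, 0.371, 0.602]
wrist_force: [-1.8, -1.8, 5.1]
gripper_width: 13.2
```

Call:
send_rows --increments '[{"xyz":[0,0,0],"turn":[1.2,0,0],"claw":1.0},{"xyz":[0,0,0],"turn":[2.4,0,0],"claw":1.0},{"xyz":[0,0,0],"turn":[3.6,0,0],"claw":1.0},{"xyz":[0,0,0],"turn":[4.8,0,0],"claw":1.0},{"xyz":[0,0,0],"turn":[6,0,0],"claw":1.0},{"xyz":[0,0,0],"turn":[7.2,0,0],"claw":1.0},{"xyz":[0,0,0],"turn":[8.4,0,0],"claw":1.0},{"xyz":[0,0,0],"turn":[9.6,0,0],"claw":1.0},{"xyz":[0,0,0],"turn":[10.8,0,0],"claw":1.0},{"xyz":[0,0,0],"turn":[11.9,0,0],"claw":1.0}]'

```text
t: 22.7
eef_pos: [503.5, -124.3, 110.7]
ee_rot: [-0.307, 0.637, 0.306, 0.638]
wrist_force: [-2.0, -3.1, 5.5]
gripper_width: 13.0
```

Run:
```python
from h import *
from station import *
show(state())
for i in range(3): capture("top")
d=capture("scene")
s=state();show(s);print("carousel est",1.736-yawof(s)[0])
overlay(d,s,"pics/s14.png",back_=0,ctr=[530,-123,80],hw=(65,50))
```

```text
t 22.7 p [ 503.5 -124.3  110.7] yaw 0.896 tilt [ 0.001 -0.001] q [-0.26  0.33  0.5   1.99 -0.2   0.87  1.25] w 13.0 F [-2.  -3.1  5.5] T [-0.56  0.41  0.05]
t 22.9 p [ 503.4 -124.3  110.7] yaw 0.896 tilt [ 0.001 -0.001] q [-0.26  0.33  0.5   1.99 -0.2   0.87  1.25] w 12.9 F [-1.8 -2.7  5.4] T [-0.57  0.38  0.01]
carousel est 0.8397409272143741
```

View pics/s14.png

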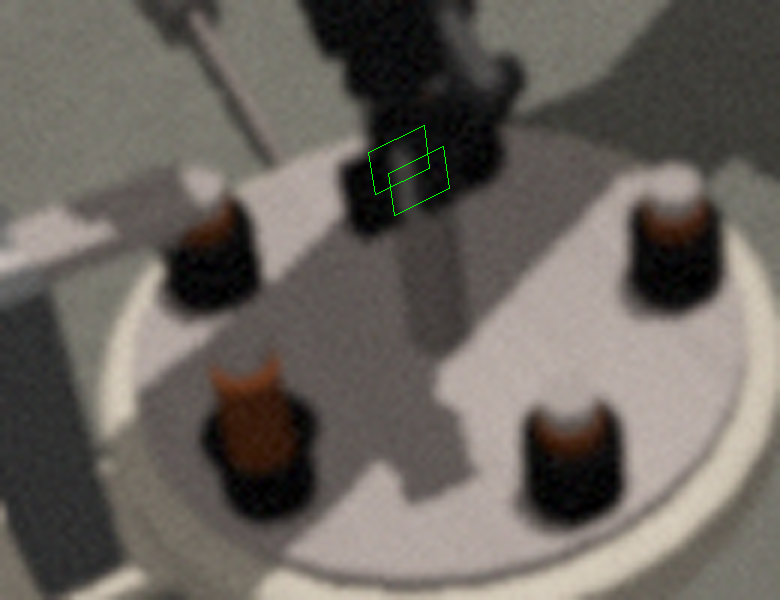

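Call:
send_rows --increments '[{"xyz":[0,0,0],"turn":[1.2,0,0],"claw":1.0},{"xyz":[0,0,0],"turn":[2.4,0,0],"claw":1.0},{"xyz":[0,0,0],"turn":[3.6,0,0],"claw":1.0},{"xyz":[0,0,0],"turn":[4.8,0,0],"claw":1.0},{"xyz":[0,0,0],"turn":[6,0,0],"claw":1.0},{"xyz":[0,0,0],"turn":[7.2,0,0],"claw":1.0},{"xyz":[0,0,0],"turn":[8.4,0,0],"claw":1.0},{"xyz":[0,0,0],"turn":[9.6,0,0],"claw":1.0},{"xyz":[0,0,0],"turn":[10.8,0,0],"claw":1.0},{"xyz":[0,0,0],"turn":[12,0,0],"claw":1.0}]'

```text
t: 23.9
eef_pos: [503.2, -124.5, 110.7]
ee_rot: [-0.238, 0.666, 0.237, 0.666]
wrist_force: [-2.5, -2.4, 5.6]
gripper_width: 13.2
```

Run:
```python
from h import *
from station import *
s=state();show(s);y=yawof(s)[0];print("carousel est",1.736-y,"to go deg",np.degrees(1.257-(1.736-y)))
```

```text
t 23.9 p [ 503.2 -124.5  110.7] yaw 0.684 tilt [ 0.001 -0.001] q [-0.29  0.34  0.54  1.99 -0.22  0.87  1.06] w 13.2 F [-2.5 -2.4  5.6] T [-0.55  0.47  0.13]
carousel est 1.0517407252890973 to go deg 11.760490146851067
```

Call:
send_rows --increments '[{"xyz":[0,0,0],"turn":[1.2,0,0],"claw":1.0},{"xyz":[0,0,0],"turn":[2.4,0,0],"claw":1.0},{"xyz":[0,0,0],"turn":[3.6,0,0],"claw":1.0},{"xyz":[0,0,0],"turn":[4.8,0,0],"claw":1.0},{"xyz":[0,0,0],"turn":[6,0,0],"claw":1.0},{"xyz":[0,0,0],"turn":[7.2,0,0],"claw":1.0},{"xyz":[0,0,0],"turn":[8.4,0,0],"claw":1.0},{"xyz":[0,0,0],"turn":[9.6,0,0],"claw":1.0},{"xyz":[0,0,0],"turn":[10.8,0,0],"claw":1.0},{"xyz":[0,0,0],"turn":[11.7,0,0],"claw":1.0}]'

```text
t: 24.9
eef_pos: [503.0, -124.7, 110.8]
ee_rot: [-0.167, 0.687, 0.167, 0.687]
wrist_force: [-2.7, -3.9, 4.8]
gripper_width: 13.2
```

Run:
```python
from h import *
from station import *
show(state())
for i in range(4): capture("top")
d2=capture("top");s=state()
overlay(d2,s,"pics/t15.png",back_=0,ctr=[540,-123,80],hw=(65,50))
d=capture("scene")
s=state();show(s);print("carousel est",1.736-yawof(s)[0])
overlay(d,s,"pics/s15.png",back_=0,ctr=[530,-150,80],hw=(65,50))
```

```text
t 24.9 p [ 503.  -124.7  110.8] yaw 0.477 tilt [ 0.    -0.001] q [-0.33  0.35  0.59  1.99 -0.25  0.88  0.87] w 13.2 F [-2.7 -3.9  4.8] T [-0.52  0.41  0.06]
t 25.2 p [ 503.  -124.7  110.7] yaw 0.478 tilt [ 0.    -0.001] q [-0.33  0.35  0.59  1.99 -0.25  0.88  0.87] w 12.7 F [-2.3 -2.3  5.5] T [-0.49  0.47  0.01]
carousel est 1.2584148329463147
```

View pics/s15.png

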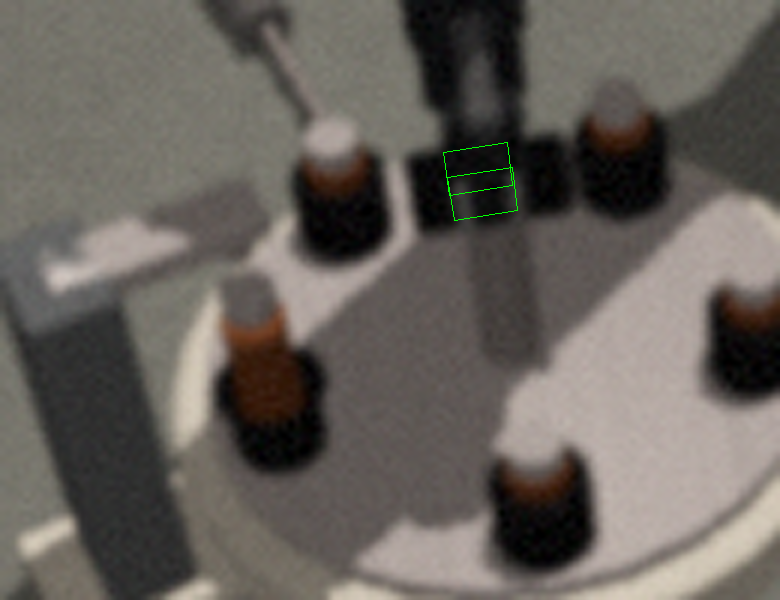

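View pics/t15.png

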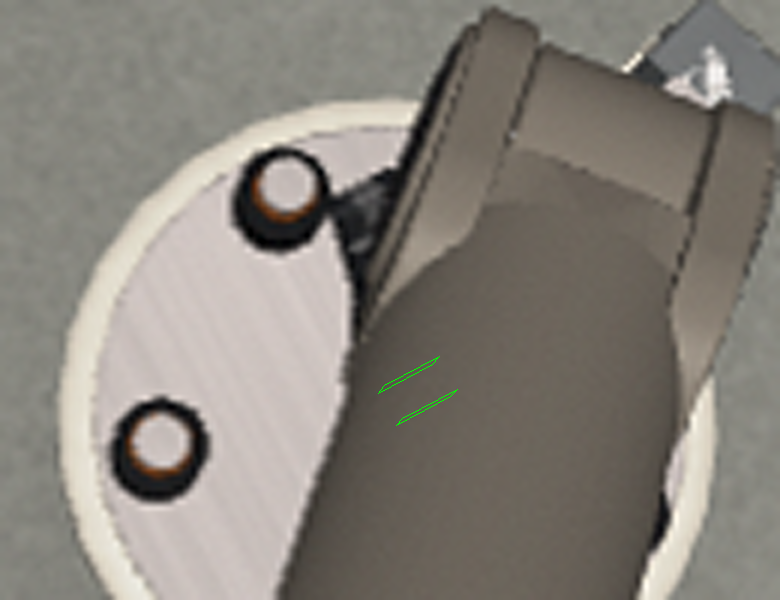

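Run:
```python
from h import *
from station import *
import pickle
T0=pickle.load(open("m.pkl","rb"))["top"]["img"]
T=capture("top")["img"]
g=lambda I:I[242:272,340:368].astype(np.float32).mean(2)
print(cv2.phaseCorrelate(g(T0),g(T)))
S=capture("scene")["img"];cv2.imwrite("pics/s16.png",S[:,:,::-1]);show(state())
```

```text
((-0.06382173229215482, -0.14291331008035435), 1.0004182969199287)
t 25.3 p [ 503.  -124.7  110.7] yaw 0.478 tilt [ 0.    -0.001] q [-0.33  0.35  0.59  1.99 -0.25  0.88  0.87] w 13.1 F [-2.  -1.5  5.9] T [-0.51  0.47  0.01]
```

View pics/s16.png

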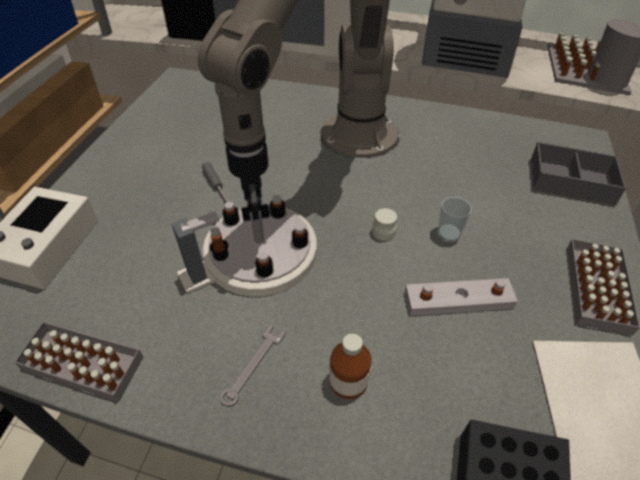

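```bash
python3 -c "
from station import *
print(finish_job())"
```

```text
the job is handed in; nothing more can be done
None
```

I moved the tall vial from the block's middle hole into the empty cup and let go of it. I then turned the knob clockwise through three stops and handed the job in at about 25.3 s, still gripping the knob.

- **Seating:** On the way in the vial brushed the cup wall with about 3 N, so I shifted it about 1.3 mm and the force went away. It touched the cup floor with about 5 N at a tool height of 72.0 mm (expected 72.1), and after release the picture showed it upright.
- **Stops:** I counted the clicks from the tool angle, which read 0.419, 0.840 and 1.258 rad at the three stops. The wrist moment about the vertical fell to about 0 at each one (-0.05, 0.01 and 0.01 N m).
- **Final position:** In the top camera, the vial and cup now in one neighbouring slot match the picture of that slot from the start to about 0.15 px. The vial stands at the needle, and the other things on the table look unmoved.

- **Camera disagreement:** The two cameras differed by up to about 4 mm in y. I used their mean, and the touches in the cup and on the knob agreed with it to about 2 mm.
- **Knob angle:** My picture estimates ranged from 0.10 to 0.21 rad. I used 0.17 for the grasp, then took zero from where the wrist moment vanished. While setting that zero I read about 0.3 N m, more than the stated 0.1 to 0.2 N m.
- **Residual force on the knob:** A steady push of about 6 N remained at the end.

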